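# Fill the smith's job tray for a ladle

### The job

Get the job tray ready for making a ladle: stand the cupped dapping block, the round-topped stake and the grooved swage block each fully down in the tray insert cut to its shape, and draw the square brass bar out of its storage tube and lay it flat in the tray's long slot. Leave the plain wooden cube and the flat-topped stake, which look much alike, where they are.

Things in the scene. Friction and masses are not known exactly. Their poses are not given: they have to be found in the camera images.
- dapping_block_mid (a point): centre of the dapping block: hardwood cube 50 x 50 x 50 mm, about 0.12 kg, with one round hollow cup (36 mm wide, 14 mm deep) in its top face; loose, stands upright on the bench; point 25 mm above its underside; x and y axes square to its sides, z up. Goes into the square insert; which way its sides face does not matter as long as it fits
- domed_stake_mid (a point): centre of the domed stake: upright round steel post, 45 mm diameter, straight sides up to 34 mm, then a half-ball top, 56.5 mm high in all, about 0.55 kg; loose; point 28 mm above its underside; z up. Goes into the round insert
- swage_block_mid (a point): centre of the swage block: dark steel block 34 mm (its x) by 66 mm (its y), 32 mm high, about 0.42 kg, with four grooves of different widths running across its top along x, 8 mm deep, 6 to 12 mm wide; loose; point 16 mm above its underside; z up. Goes into the oblong insert, its y along the tray's y (either way round)
- bar_mid (a point): centre of the square brass bar, 10 x 10 x 240 mm, 0.2 kg; x along it, z up. It starts loose and level, 42.5 mm up, in the rack's square tube nearest the robot (tubes 200 long, 20 outside, 15 inside, 34 apart; rack fixed, 58 high). Its -x end sticks 50 mm out of the mouth, which is 70 mm from the centre; draw it along -x. Let go far out, it droops in the tube's play
- plain_block_mid (a point): centre of a plain hardwood cube 50 x 50 x 50 mm with no cup, a look-alike of the dapping block; loose; point 25 mm above its underside; does not belong in the tray and stays where it is
- flat_stake_mid (a point): centre of a flat-topped steel post, 45 mm diameter, 56.5 mm high, a look-alike of the domed stake; loose; point 28 mm above its underside; does not belong in the tray and stays where it is
- tray_slot (a point): centre of the floor of the tray's long slot on its far side: 56 mm wide (x), 282 mm long (y), 10 mm deep, floor 6 mm above the bench. Axes are the tray's: x away from the robot, y along the tray. The fixed plywood tray is 172 (x) by 298 (y) by 16 mm high, its centre 50 mm towards -x of this point; the three inserts stand in a row along y in the rest of it
- insert_square: fixed black insert plate 92 x 92 x 12 mm in the tray with a square cut-out 66 x 66 mm right through to the tray floor; origin at the cut-out's centre on the tray floor (6 mm above the bench), z up, x and y as the tray's. The three inserts, 94 mm apart, change places from start to start
- insert_round: fixed black insert plate 92 x 92 x 12 mm in the tray with a round cut-out of 60 mm diameter right through to the tray floor; origin at the centre of the cut-out on the tray floor, axes as the tray's
- insert_oblong: fixed black insert plate 92 x 92 x 12 mm in the tray with an oblong cut-out 48 mm (x) by 80 mm (y) right through to the tray floor; origin at the centre of the cut-out on the tray floor, axes as the tray's
There are look-alikes about, which are no part of the job. What is shaped like the part that bears dapping_block_mid but red or turquoise is not meant.

How it is judged:
By the outcome, as a careful person would: the job done as asked, in the order asked, and still so for the second after the job is handed in, with the robot touching nothing.
It also fails if it takes over 120 s, if anything falls off the work surface, if the arm or the gripper's body presses on something with over 40 N, if the wrist force passes 120 N, or if a joint passes its speed limit or range.

### The arm

A 6-joint arm with a two-finger parallel gripper is mounted at the origin on the work surface. World frame = base frame: x ahead of the robot, y to its left, z up, the work surface at z = 0. Lengths are in mm, angles in rad, forces in N, time in s.
With the tool pointing down it reaches from about 400 to 925 mm from the base axis. Payload 12.5 kg.
Tool frame: the origin (TCP) lies at the very end of the fingers, on their centre line; the grasp point (between the pads) lies 19 mm behind it; z points along the fingers, x is the direction in which the jaws open and shut, and the axes are right-handed (so a half turn about z gives the same grasp; the last joint's range is limited). The gripper opens to 95 mm and grips with 3 to 60 N. Pads are 20 mm wide; open, the fingers measure 119 mm over their backs; the gripper's body (75 mm by 180 mm) begins 59 mm behind the grasp point.
Start: joints at [-1.328, 0.491, 1.559, -0, 1.092, -0.106], TCP at [213.63, -587.377, 190.261] pointing down, gripper open.
Joint ranges: [-3.1, 3.1], [-0.84, 2.19], [0.05, 2.79], [-1.13, 4.28], [0.06, 2.93], [-2.69, 2.69]. Speed limits (rad/s): [2.22, 2.22, 2.79, 3.14, 3.14, 3.14].

### API

Orientations are given as [roll, pitch, yaw] about the fixed x, y, z axes, in that order (R = Rz(yaw) Ry(pitch) Rx(roll)).
In Python, from cell import env gives the robot as it stands.
- The arm moves only by the tool arm_command, never from a script. Its argument "motion" is one flat list of numbers, 7 for each row, row after row: the opening, from -1 (shut) to 1 (fully open), then the shift along the tool's x, y, z in mm, then the turn, a rotation vector about the tool's x, y, z in degrees. In form: [fingers, dx, dy, dz, rx, ry, rz, fingers, dx, dy, dz, rx, ry, rz, ...]. A call has 1 to 20 rows; each row is the pose to reach, as a shift and turn from the pose commanded when the call began, along the tool's axes at that moment; what a row does not reach only later rows make up. A row lasts 1/10 s, in which the tool goes at most 50 mm and 8.59 degrees, less where a joint would pass 70% of its speed; a pose out of reach is approached as far as the arm can. A call with a gripper value outside its range is refused whole. The fingers move at their own pace and stop on an object; the grip force is fixed at half the most. Time passes only in rows, so rows that repeat a pose let the fingers close. It gives the time, the measured TCP pose, the force and the opening at its end, in the units of the state.
- env.state(): the state, without advancing time (a new reading comes with each control period).
- env.read_camera(name): name is "scene" or "top" or "wrist"; returns (picture, depth): 480x640x3 uint8, red, green, blue; 480x640 float32, mm along the optical axis (not along the pixel's ray), 0 where there is no reading.
- env.calibration(name): a dict with "fx", "fy", "cx", "cy" (pixels), "cam_to_world" (4x4, takes a point from camera to world coordinates). Camera axes: x right, y down, z forward; pixel columns grow to the right and rows downward; lengths in mm; the calibration is good to about 2 mm. The wrist camera is an equidistant fisheye: a pixel r from the principal point sees the ray r / f radians off the axis. A picture is of the moment at which its call begins: read the wrist's pose just before it. calibration takes no time and is no camera call; for the wrist camera it gives the pose at the moment of the call.
- env.job_done(): hands the job in, once; it reports no verdict.
Trained networks look in the newest picture that a camera, given by its name, has taken for a name from the list of things; names that differ only in an ending like _2 or _b are one class to them, and where a whole thing is asked for, a point or a joint stands for the part that bears it (a point fixed in the world has none). Each returns a list of dicts, best first, with "confidence" (0 to 1); they miss things now and then, are a little off and sometimes report something else, mostly with a low value. They report only what shows in the picture. A call takes as long as a camera call. They do not tell look-alikes from the thing itself.
- env.recognise(camera, label): "location" ([column, row] in pixels, amid what is visible of it).
- env.silhouettes(camera, label): "region" (480x640 bool, what is visible of it) and "location" ([column, row] in pixels, amid what is visible of it).
- env.spot_point(camera, label): "location" ([column, row] in pixels: a listed point, or the origin of a listed thing).
The state is a dict: "t": time; "joints": joint angles; "qvel": joint speeds; "tau": joint torques, N m; "eef_pos": TCP position; "tcp_rot": TCP orientation; "ft_force": force on the tool from outside, world axes, zero at the start; "moment": the same for the moment, N m; "opening": opening from 0.0 (shut) to 1.0 (fully open).
Only numpy, scipy, OpenCV 4.12 (cv2) and the standard library are available. Lean on these libraries where they do the work, as an engineer would, in place of code of your own. Each camera call takes 0.05 s, during which the arm holds its last target.

## Working session

There is one attempt and no reset: what is moved stays moved. The work goes in short steps, Python scripts to look and compute and a tool call to move; the robot and the scene stay as the last step left them, time stands still between calls to the robot, and variables do not carry over. Pictures are saved under pics/ and viewed, and the job is handed in when it is done.

Besides the shell and the picture viewer there is one more tool, called after "Call:" as a command line: name --argument value ..., lists and objects as JSON in quotes. arm_command: Moves the arm, as the interface text tells. Its arguments: {"type":"object","properties":{"motion":{"type":"array","items":{"type":"number"}}},"required":["motion"]}

```bash
ls; mkdir -p pics; python3 - <<'E'
from cell import env
import cv2
print(env.state())
for n in("scene","top","wrist"):
    p,d=env.read_camera(n); cv2.imwrite(f"pics/{n}0.png",p[:,:,::-1])
    c=env.calibration(n); print(n,c)
E
```

```text
pics
{'t': 0.0, 'joints': array([-1.32760785e+00,  4.91578991e-01,  1.55947020e+00,  1.19149687e-05,
        1.09169147e+00, -1.05609290e-01]), 'qvel': array([-1.68972410e-03, -1.72759332e-03, -1.52462642e-04,  1.68647667e-05,
        6.91840748e-04,  1.76155104e-03]), 'tau': array([ 1.90132843e-03, -6.12634563e+01, -2.58178407e+01,  6.92537846e-02,
        4.83192690e-02, -1.21716175e-04]), 'eef_pos': array([ 213.55637609, -587.0857676 ,  189.64254723]), 'tcp_rot': array([-3.14146113e+00,  1.14049596e-03, -1.22200398e+00]), 'ft_force': array([0.23304171, 0.31899561, 0.0483393 ]), 'moment': array([0.00890858, 0.0308643 , 0.05398382]), 'opening': 1.0008773089132992}
scene {'fx': 468.1079107071099, 'fy': 468.1079107071099, 'cx': 321.455984739036, 'cy': 239.4673698079431, 'cam_to_world': array([[-9.67332792e-02,  5.78721669e-01, -8.09767808e-01,
         1.22036444e+03],
       [ 9.95262431e-01,  6.42252333e-02, -7.29918673e-02,
         6.92433049e+01],
       [ 9.76555109e-03, -8.12992220e-01, -5.82192653e-01,
         5.70711512e+02],
       [ 0.00000000e+00,  0.00000000e+00,  0.0000
[... 269 characters left out ...]
  1.38530065e-03,  8.07403981e-03,
        -2.00181947e+01],
       [-8.17848692e-03, -1.12191664e-01, -9.93652929e-01,
         1.01762273e+03],
       [ 0.00000000e+00,  0.00000000e+00,  0.00000000e+00,
         1.00000000e+00]])}
wrist {'fx': 371.64829954431775, 'fy': 371.64829954431775, 'cx': 324.8940069929647, 'cy': 240.99611582270146, 'cam_to_world': array([[ 3.42761147e-01, -9.02020558e-01, -2.62438009e-01,
         2.88878512e+02],
       [-9.39421386e-01, -3.29560779e-01, -9.42186434e-02,
        -5.61881538e+02],
       [-1.50212143e-03,  2.78834368e-01, -9.60338034e-01,
         3.83396707e+02],
       [ 0.00000000e+00,  0.00000000e+00,  0.00000000e+00,
         1.00000000e+00]])}
```

View pics/top0.png

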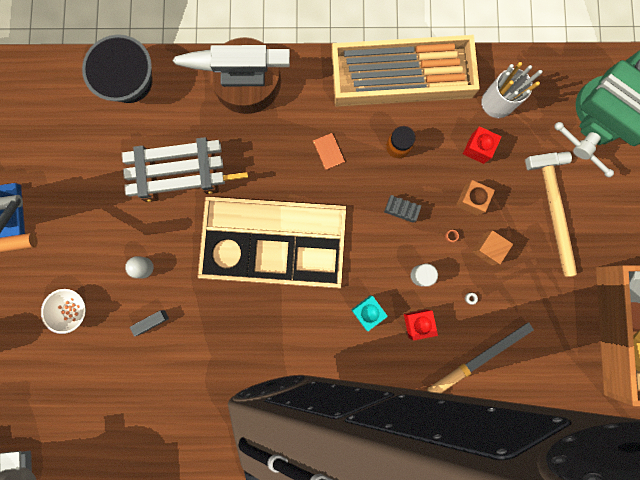

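View pics/scene0.png

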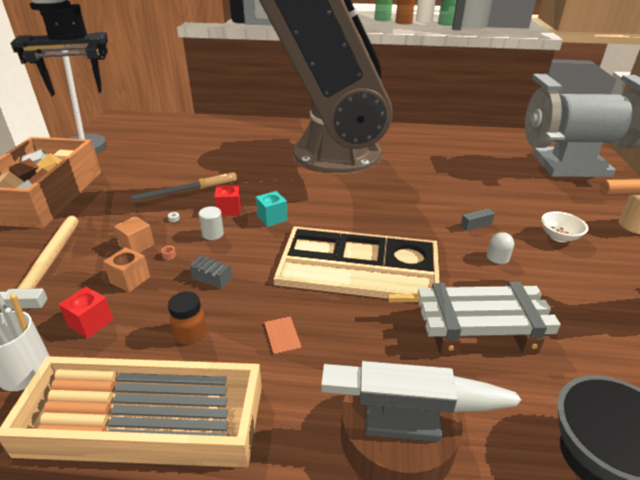

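```bash
python3 - <<'E'
from cell import env
import cv2
env.read_camera("top")
for l in "dapping_block_mid domed_stake_mid swage_block_mid bar_mid plain_block_mid flat_stake_mid tray_slot insert_square insert_round insert_oblong".split():
    print(l,[(r["location"],round(r["confidence"],2)) for r in env.spot_point("top",l)])
print(env.state()['t'])
E
```

```text
dapping_block_mid [([369.4, 313.6], 0.79), ([474.5, 195.8], 0.77), ([419.9, 322.0], 0.67), ([478.3, 146.5], 0.56)]
domed_stake_mid [([140.3, 264.1], 0.82)]
swage_block_mid [([403.3, 208.5], 0.75)]
bar_mid []
plain_block_mid [([490.9, 250.5], 0.75)]
flat_stake_mid [([423.1, 276.5], 0.81)]
tray_slot [([273.0, 217.3], 0.87)]
insert_square []
insert_round [([226.8, 254.1], 0.96)]
insert_oblong [([317.9, 262.5], 0.66)]
0.7
```

The top view shows the cupped block at about (477,196), the plain cube at (495,247), the domed stake at (140,267), the flat stake at (424,275) and the swage block at (403,208). The tray inserts run round, square, oblong from left to right. The bar end sticks out of the rack at about (235,176). I'll measure these from depth next.

```bash
cat > h.py <<'E'
from cell import env
import numpy as np, cv2
def cloud(n):
    p,d=env.read_camera(n); c=env.calibration(n)
    v,u=np.mgrid[0:480,0:640]
    X=np.stack([(u-c['cx'])/c['fx']*d,(v-c['cy'])/c['fy']*d,d,np.ones_like(d)],-1)@c['cam_to_world'].T
    W=X[...,:3]; W[d<=0]=np.nan
    return p,d,W
def rect(W,box,zlo,zhi):
    u0,v0,u1,v1=box; P=W[v0:v1,u0:u1].reshape(-1,3)
    P=P[(P[:,2]>zlo)&(P[:,2]<zhi)]
    r=cv2.minAreaRect(P[:,:2].astype(np.float32))
    return dict(n=len(P),c=np.round(r[0],1),s=np.round(r[1],1),a=round(r[2],1),z=np.round(np.nanpercentile(P[:,2],[5,50,95]),1),m=np.round(P.mean(0),1))
E
python3 - <<'E'
from h import *
p,d,W=cloud("top")
np.save("W.npy",W)
print("table",[np.round(W[v,u],1) for u,v in((300,320),(200,350),(520,300),(300,120))])
B=dict(dap=(450,165,510,230),plain=(470,225,520,270),dome=(115,245,165,290),flat=(405,255,445,295),swage=(375,185,430,230))
for k,b in B.items():
    print(k,rect(W,b,12,70)); 
for k,z in dict(dap=(44,56),plain=(44,56),dome=(40,62),flat=(48,62),swage=(27,36)).items(): print(k,rect(W,B[k],*z))
print("rack",rect(W,(110,130,228,205),42,75)); print("barend",rect(W,(226,165,260,190),30,60))
print("tray",rect(W,(185,190,355,295),12,22))
print("tray",rect(W,(185,190,355,295),14.5,22))
E
```

```text
table [array([339.5,  20. ,   4. ]), array([278. , 227.3,   1.8]), array([ 380.6, -438.1,    3.9]), array([771.2,  21.5,  -1.1])]
dap {'n': 811, 'c': array([ 592.9, -343.9]), 's': array([51.2, 51.4]), 'a': 64.3, 'z': array([19.5, 47.7, 53.7]), 'm': array([ 590.9, -341.1,   43.9])}
plain {'n': 822, 'c': array([ 488.4, -375.3]), 's': array([51.2, 51.4]), 'a': 56.3, 'z': array([20.8, 51. , 54.4]), 'm': array([ 487.3, -371.2,   46.6])}
dome {'n': 466, 'c': array([449.7, 350.5]), 's': array([43.4, 41.8]), 'a': 4.5, 'z': array([19.5, 49.2, 57.9]), 'm': array([449. , 345.7,  45.5])}
flat {'n': 476, 'c': array([ 432.6, -232.8]), 's': array([43.8, 42. ]), 'a': 88.5, 'z': array([26. , 57.6, 60.7]), 'm': array([ 432.5, -230. ,   53.9])}
swage {'n': 581, 'c': array([ 571.9, -194.5]), 's': array([66.1, 35.1]), 'a': 69.7, 'z': array([20.6, 28.7, 35.7]), 'm': array([ 570.5, -193.9,   28.9])}
dap {'n': 479, 'c': array([ 592.9, -343.8]), 's': array([51.2, 51.4]), 'a': 64.2, 'z': array([45.2, 51.1, 54.1]), 'm': array([ 592.6, -343.9,   50.6])}
plain {'n': 644, 'c': array([ 488.2, -375.4]), 's': array(
[... 451 characters left out ...]
ray([65.9, 34.2]), 'a': 69.9, 'z': array([27.5, 32.4, 35.4]), 'm': array([ 570.7, -195.9,   31.9])}
rack {'n': 3826, 'c': array([653.8, 277.6]), 's': array([106.2, 209.5]), 'a': 7.5, 'z': array([46.8, 56.9, 61.1]), 'm': array([651.6, 279.5,  56.3])}
barend {'n': 129, 'c': array([635.4, 150.4]), 's': array([11.1, 46.2]), 'a': 8.2, 'z': array([42.9, 48.4, 51. ]), 'm': array([635.4, 149.6,  47.9])}
tray {'n': 5321, 'c': array([510.4,  78.1]), 's': array([299. , 186.5]), 'a': 86.0, 'z': array([14.8, 18.5, 21.3]), 'm': array([487. ,  84.3,  18.3])}
tray {'n': 5088, 'c': array([510.3,  78.1]), 's': array([299. , 186.4]), 'a': 86.0, 'z': array([15.5, 18.7, 21.3]), 'm': array([485.7,  83.7,  18.6])}
```

```bash
python3 - <<'E'
from h import *
W=np.load("W.npy")
p=cv2.imread("pics/top0.png")
# insets floor: 
b=p[180:300,100:360]; cv2.imwrite("pics/tray_zoom.png",cv2.resize(b,None,fx=3,fy=3,interpolation=cv2.INTER_NEAREST))
b=p[125:205,110:260]; cv2.imwrite("pics/rack_zoom.png",cv2.resize(b,None,fx=5,fy=5,interpolation=cv2.INTER_NEAREST))
E
```

```text
(no output)
```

View pics/tray_zoom.png

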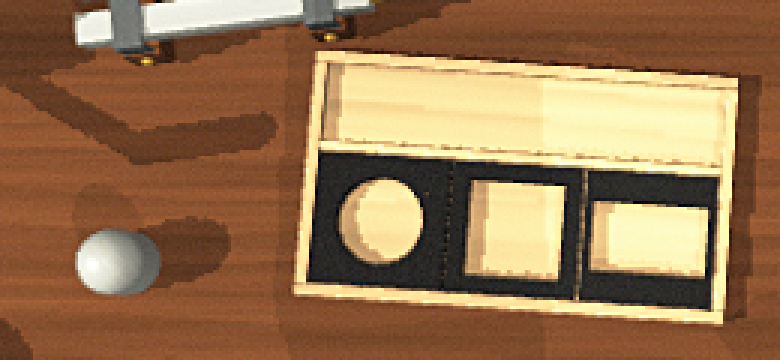

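View pics/rack_zoom.png

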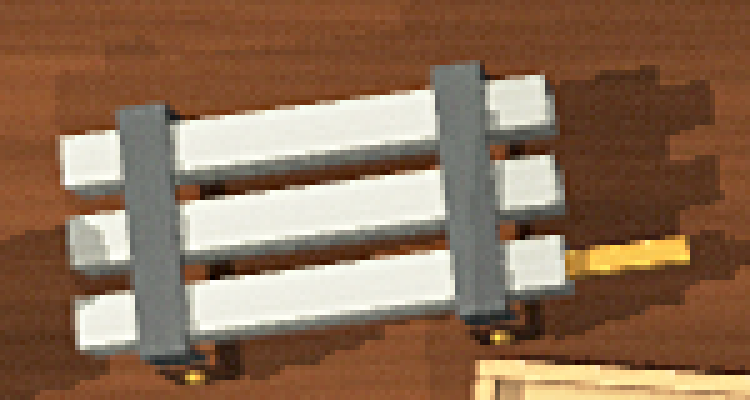

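```bash
cat >> h.py <<'E'
def ray(n,uv,z):
    c=env.calibration(n); M=c['cam_to_world']
    uv=np.atleast_2d(uv).astype(float)
    r=np.stack([(uv[:,0]-c['cx'])/c['fx'],(uv[:,1]-c['cy'])/c['fy'],np.ones(len(uv))],-1)@M[:3,:3].T
    return M[:3,3]+r*((z-M[2,3])/r[:,2])[:,None]
def proj(n,P):
    c=env.calibration(n); M=c['cam_to_world']; Q=(np.atleast_2d(P)-M[:3,3])@M[:3,:3]
    return np.stack([Q[:,0]/Q[:,2]*c['fx']+c['cx'],Q[:,1]/Q[:,2]*c['fy']+c['cy']],-1)
E
python3 - <<'E'
from h import *
c=ray("top",[(205.7,197.3),(346,206),(340.7,288),(198.3,277.7)],16)
print(np.round(c,1), c.mean(0)); 
d=(c[1]-c[0]+c[2]-c[3])/2; print("len",np.linalg.norm(d),"ang",np.degrees(np.arctan2(d[1],d[0])))
d=(c[0]-c[3]+c[1]-c[2])/2; print("wid",np.linalg.norm(d),"ang",np.degrees(np.arctan2(d[1],d[0])))
p=cv2.imread("pics/top0.png"); b=p[225:295,190:355]; cv2.imwrite("pics/ins_zoom.png",cv2.resize(b,None,fx=4.8,fy=4.8,interpolation=cv2.INTER_CUBIC))
# model overlay
def overlay(cx,cy,a,fn):
    a=np.radians(a); R=np.array([[np.cos(a),-np.sin(a)],[np.sin(a),np.cos(a)]])
    im=cv2.resize(p[180:300,180:360],None,fx=4,fy=4,interpolation=cv2.INTER_CUBIC)
    def draw(q,z,col):
        w=np.c_[np.array(q)@R.T+[cx,cy],np.full(len(q),z)]
        uv=(proj("top",w)-[180,180]+.5)*4
        cv2.polylines(im,[uv.astype(int)],True,col,1)
    box=lambda x,y,w,h:[(x-w/2,y-h/2),(x+w/2,y-h/2),(x+w/2,y+h/2),(x-w/2,y+h/2)]
    draw(box(0,0,172,298),16,(0,0,255))
    draw(box(50,0,56,282),16,(255,0,0))
    for k in(-94,0,94): draw(box(-28,k,92,92),18,(0,255,0))
    cv2.imwrite(fn,im)
m=c.mean(0); 
for x in [0]: overlay(m[0],m[1],-4,"pics/ov1.png")
E
```

```text
[[596.6 220.1  16. ]
 [577.4 -76.8  16. ]
 [405.6 -64.5  16. ]
 [427.  231.3  16. ]] [501.6510771   77.52700689  16.        ]
len 297.0750660357584 ang -93.91705453188395
wid 171.03371197594242 ang -3.9268475840237933
```

View pics/ov1.png

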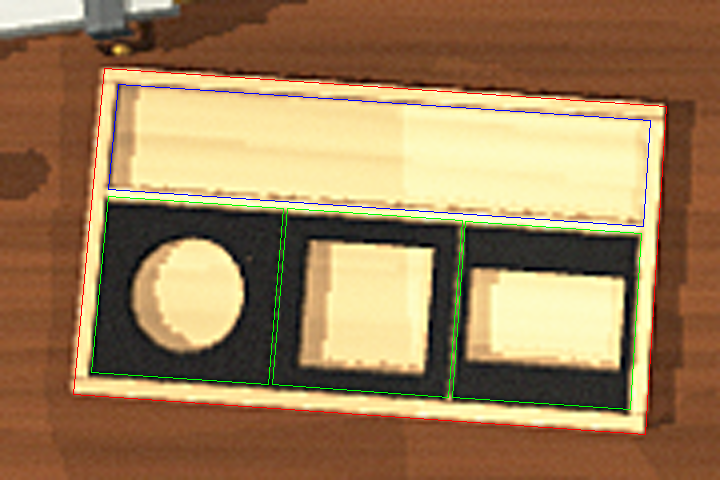

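```bash
cat > ov.py <<'E'
from h import *
def ov(p,items,roi,k,fn):
    u0,v0,u1,v1=roi
    im=cv2.resize(p[v0:v1,u0:u1],None,fx=k,fy=k,interpolation=cv2.INTER_CUBIC)
    for (cx,cy,a,w,h,z) in items:
        a=np.radians(a); R=np.array([[np.cos(a),-np.sin(a)],[np.sin(a),np.cos(a)]])
        if h==0: t=np.linspace(0,2*np.pi,40); q=np.c_[np.cos(t),np.sin(t)]*w/2
        else: q=np.array([(-w/2,-h/2),(w/2,-h/2),(w/2,h/2),(-w/2,h/2)])
        W=np.c_[q@R.T+[cx,cy],np.full(len(q),z)]
        cv2.polylines(im,[((proj("top",W)-[u0,v0]+.5)*k).astype(int)],True,(0,255,0),1)
    cv2.imwrite(fn,im)
E
python3 - <<'E'
from ov import *
p=cv2.imread("pics/top0.png")
ov(p,[(593,-343.9,64.2,50,50,50),(593,-343.9,64.2,36,0,50),(571.4,-194.4,-20.1,34,66,32),(571.4,-194.4,-20.1,34,66,0),(593,-343.9,64.2,50,50,0)],(370,150,530,260),5,"pics/ov2.png")
ov(p,[(449.5,350,0,45,0,34),(449.5,350,0,45,0,0),(635.4,150.4,8.2,10,46,48)],(110,130,260,290),3.7,"pics/ov3.png")
ov(p,[(473.7,79.4,-3.95,66,66,18),(480.2,173.2,0,60,0,18),(467.2,-14.4,-3.95,48,80,18)],(180,180,360,300),4,"pics/ov4.png")
print(proj("top",[(551.5,74.1,6),(480.2,173.2,6),(467.2,-14.4,6),(449.5,350,28),(571.4,-194.4,16),(593,-343.9,25)]))
E
```

```text
[[274.82789466 218.91481608]
 [227.62027646 252.45374289]
 [316.47988044 258.53066594]
 [139.67178968 266.69647197]
 [401.89598133 208.69936179]
 [474.06388225 197.67609705]]
```

View pics/ov2.png

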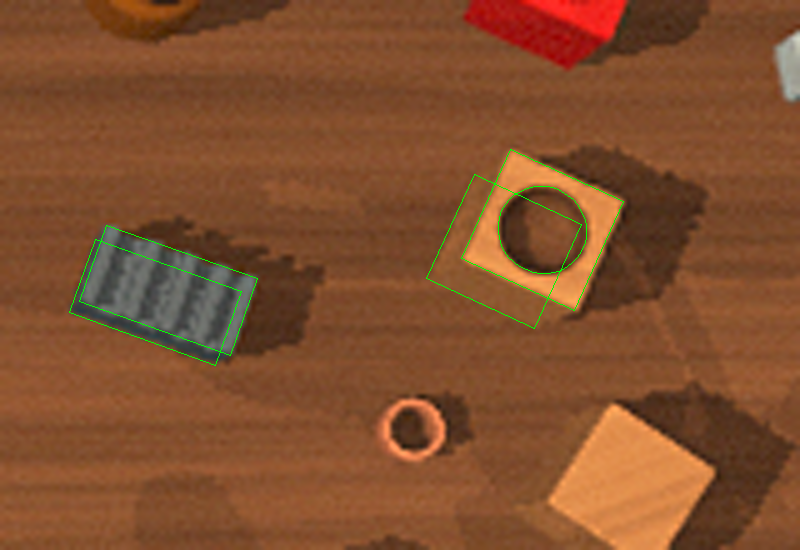

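View pics/ov3.png

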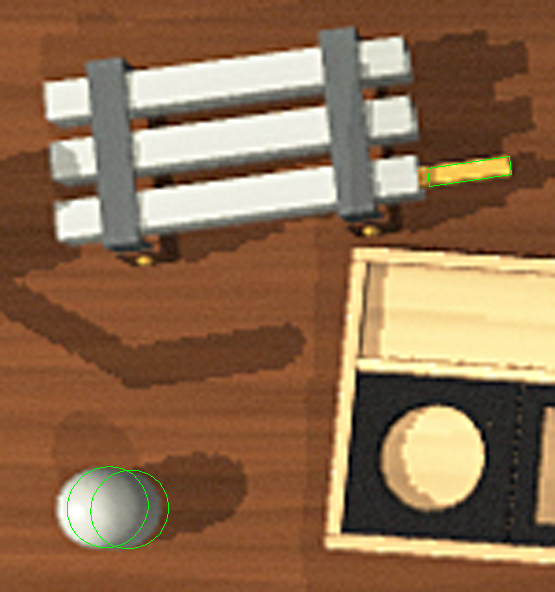

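View pics/ov4.png

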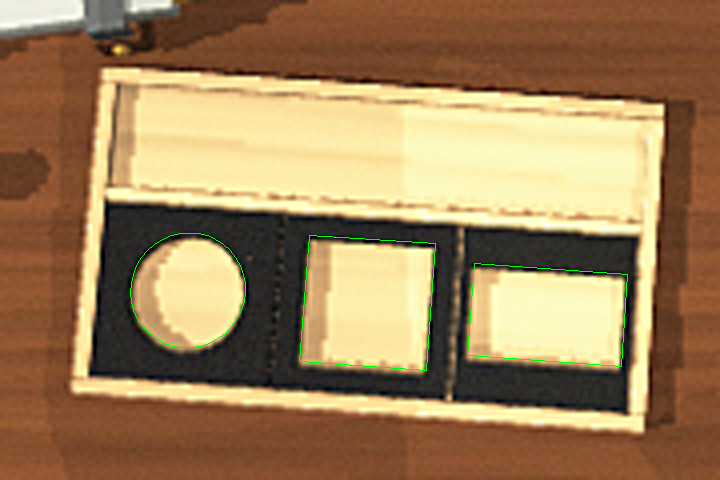

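Every overlay matches the picture. I'll shift the insert x by −2 mm and the dome y by +2 mm. Next is the move to the dapping block.

```bash
cat > go.py <<'E'
import sys,numpy as np
from cell import env
s=env.state(); x,y,z,yaw=map(float,sys.argv[1:5])
a=s['tcp_rot'][2]; d=np.array([x,y,z])-s['eef_pos']
dx=d[0]*np.cos(a)+d[1]*np.sin(a); dy=d[0]*np.sin(a)-d[1]*np.cos(a)
r=-(yaw-np.degrees(a)); r=(r+180)%360-180
print("t",round(s['t'],2),"pos",np.round(s['eef_pos'],1),"rpy",np.round(np.degrees(s['tcp_rot']),2),"open",round(s['opening'],3),"F",np.round(s['ft_force'],1))
print("shift",np.round([dx,dy,-d[2]],1),"rz",round(r,1), "hor",np.linalg.norm(d[:2]))
E
python3 go.py 593 -343.9 130 -25.8
```

```text
t 0.75 pos [ 213.6 -587.4  190.3] rpy [180.    -0.   -70.02] open 1.001 F [-0.7 -0.8  0. ]
shift [ -99.1 -439.8   60.3] rz -44.2 hor 450.79311422999706
```

Call:
arm_command --motion '[1, -99, -440, 60, 0, 0, -44.2, 1, -99, -440, 60, 0, 0, -44.2, 1, -99, -440, 60, 0, 0, -44.2, 1, -99, -440, 60, 0, 0, -44.2, 1, -99, -440, 60, 0, 0, -44.2, 1, -99, -440, 60, 0, 0, -44.2, 1, -99, -440, 60, 0, 0, -44.2, 1, -99, -440, 60, 0, 0, -44.2, 1, -99, -440, 60, 0, 0, -44.2, 1, -99, -440, 60, 0, 0, -44.2, 1, -99, -440, 60, 0, 0, -44.2, 1, -99, -440, 60, 0, 0, -44.2]'

```text
t: 1.95
eef_pos: [592.6, -344.5, 130.3]
tcp_rot: [3.141, 0.0, -0.451]
ft_force: [-0.1, -0.1, 0.2]
opening: 1.003
```

```bash
python3 go.py 593 -343.9 18 -25.8; python3 - <<'E'
from h import *
p,d=env.read_camera("wrist"); cv2.imwrite("pics/w1.png",p[:,:,::-1]); print(env.calibration("wrist"))
E
```

```text
t 1.95 pos [ 592.6 -344.5  130.3] rpy [ 1.7998e+02  1.0000e-02 -2.5830e+01] open 1.003 F [-0.1 -0.1  0.2]
shift [ 1.000e-01 -7.000e-01  1.123e+02] rz -0.0 hor 0.7504634184861466
{'fx': 371.64829954431775, 'fy': 371.64829954431775, 'cx': 324.8940069929647, 'cy': 240.99611582270146, 'cam_to_world': array([[ 9.00143768e-01, -4.18311845e-01, -1.21475915e-01,
         6.27893153e+02],
       [-4.35592926e-01, -8.64437509e-01, -2.51011148e-01,
        -2.75387258e+02],
       [-7.40110310e-06,  2.78860170e-01, -9.60331716e-01,
         3.24084806e+02],
       [ 0.00000000e+00,  0.00000000e+00,  0.00000000e+00,
         1.00000000e+00]])}
```

View pics/w1.png

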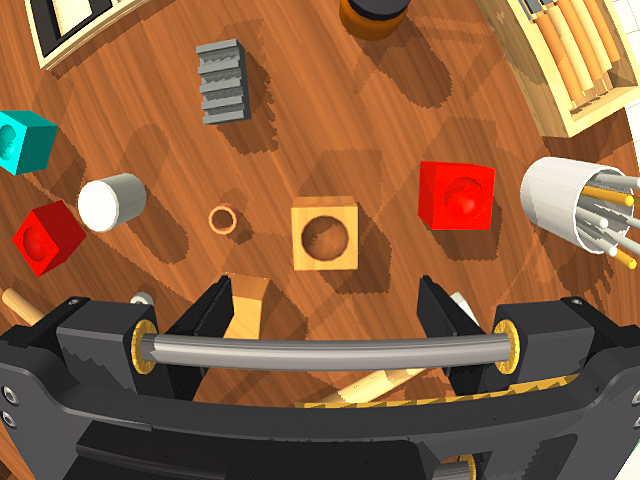

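The cup block is square and centred between the jaws, with the cup at about (325,237). I'll check the ring's clearance before going down.

```bash
python3 - <<'E'
from h import *
print(ray("top",[(453,236),(472,298),(483,146)],8))
E
```

```text
[[ 514.29285609 -302.11476415    8.        ]
 [ 384.85860486 -337.25936398    8.        ]
 [ 708.81161568 -372.84343406    8.        ]]
```

Call:
arm_command --motion '[1, 0, -0.7, 50, 0, 0, 0, 1, 0, -0.7, 95, 0, 0, 0, 1, 0, -0.7, 112, 0, 0, 0, 1, 0, -0.7, 112, 0, 0, 0, -0.4, 0, -0.7, 112, 0, 0, 0, -0.4, 0, -0.7, 112, 0, 0, 0, -0.4, 0, -0.7, 112, 0, 0, 0, -0.4, 0, -0.7, 112, 0, 0, 0, -0.4, 0, -0.7, 112, 0, 0, 0, -0.4, 0, -0.7, 112, 0, 0, 0, -0.4, 0, -0.7, 112, 0, 0, 0]'

```text
t: 3.1
eef_pos: [593.6, -343.3, 18.5]
tcp_rot: [3.142, -0.0, -0.451]
ft_force: [-1.3, 0.1, 2.9]
opening: 0.521
```

```bash
python3 go.py 471.7 79.5 90 -3.95
```

```text
t 3.1 pos [ 593.6 -343.3   18.5] rpy [ 1.800e+02 -1.000e-02 -2.581e+01] open 0.521 F [-1.3  0.1  2.9]
shift [-293.9 -327.5  -71.5] rz -21.9 hor 440.03345328141603
```

Call:
arm_command --motion '[-0.4, 0, 0, -35, 0, 0, 0, -0.4, 0, 0, -71, 0, 0, 0, -0.4, -294, -327, -71, 0, 0, -21.9, -0.4, -294, -327, -71, 0, 0, -21.9, -0.4, -294, -327, -71, 0, 0, -21.9, -0.4, -294, -327, -71, 0, 0, -21.9, -0.4, -294, -327, -71, 0, 0, -21.9, -0.4, -294, -327, -71, 0, 0, -21.9, -0.4, -294, -327, -71, 0, 0, -21.9, -0.4, -294, -327, -71, 0, 0, -21.9, -0.4, -294, -327, -71, 0, 0, -21.9, -0.4, -294, -327, -71, 0, 0, -21.9, -0.4, -294, -327, -71, 0, 0, -21.9, -0.4, -294, -327, -71, 0, 0, -21.9]'

```text
t: 4.5
eef_pos: [471.8, 78.4, 89.2]
tcp_rot: [3.141, -0.0, -0.069]
ft_force: [-0.1, 0.2, -1.2]
opening: 0.52
```

```bash
python3 go.py 471.7 79.5 24.8 -3.95; python3 - <<'E'
from h import *
p,d=env.read_camera("wrist"); cv2.imwrite("pics/w2.png",p[:,:,::-1])
E
```

```text
t 4.5 pos [471.8  78.4  89.2] rpy [ 1.7999e+02 -2.0000e-02 -3.9400e+00] open 0.52 F [-0.1  0.2 -1.2]
shift [-0.2 -1.1 64.4] rz 0.0 hor 1.1028510305192591
```

View pics/w2.png

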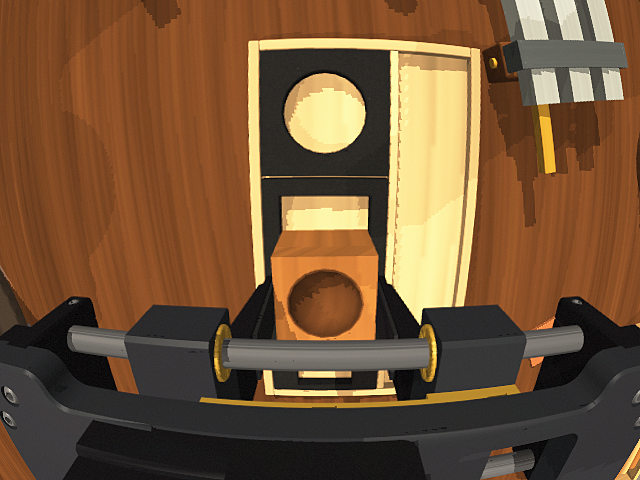

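The block is centred on the square cut-out along tray x (both centred near column 325). I'll lower it and release.

Call:
arm_command --motion '[-0.4, 0, -1, 40, 0, 0, 0, -0.4, 0, -1, 58, 0, 0, 0, -0.4, 0, -1, 64, 0, 0, 0, -0.4, 0, -1, 64.5, 0, 0, 0, 0.4, 0, -1, 64.5, 0, 0, 0, 0.4, 0, -1, 64.5, 0, 0, 0, 0.4, 0, -1, 64.5, 0, 0, 0, 0.4, 0, -1, 64.5, 0, 0, 0, 0.4, 0, -1, 20, 0, 0, 0, 0.4, 0, -1, -15, 0, 0, 0, 1, 0, -1, -30, 0, 0, 0, 1, 0, -1, -30, 0, 0, 0]'

```text
t: 5.75
eef_pos: [472.4, 80.2, 121.2]
tcp_rot: [-3.141, -0.004, -0.068]
ft_force: [0.0, -1.0, -0.8]
opening: 0.815
```

```bash
python3 go.py 449.5 352.5 120 0; python3 go.py 449.5 352.5 15 45; python3 - <<'E'
from h import *
p,d=env.read_camera("wrist"); cv2.imwrite("pics/w3.png",p[:,:,::-1])
E
```

```text
t 5.75 pos [472.4  80.2 121.2] rpy [-179.98   -0.25   -3.91] open 0.815 F [ 0.  -1.  -0.8]
shift [ -41.4 -270.1    1.2] rz -3.9 hor 273.2847970753944
t 5.75 pos [472.4  80.2 121.2] rpy [-179.98   -0.25   -3.91] open 0.815 F [ 0.  -1.  -0.8]
shift [ -41.4 -270.1  106.2] rz -48.9 hor 273.2847970753944
```

View pics/w3.png

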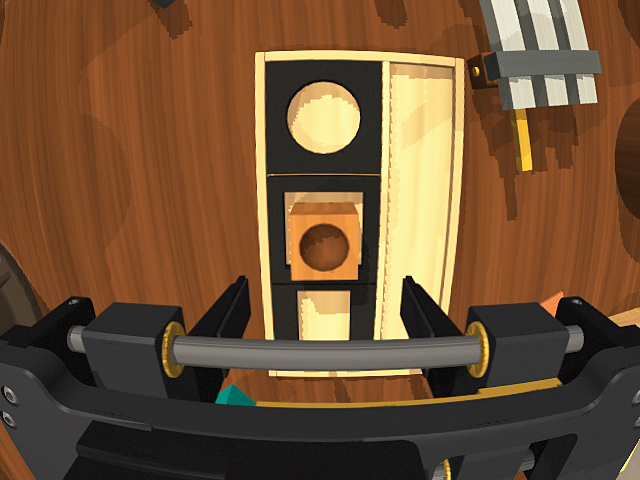

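The block sits inside the square cut-out. Next is the domed stake.

Call:
arm_command --motion '[1, -41.4, -270, 1, 0, 0, 0, 1, -41.4, -270, 1, 0, 0, 0, 1, -41.4, -270, 1, 0, 0, 0, 1, -41.4, -270, 1, 0, 0, 0, 1, -41.4, -270, 1, 0, 0, 0, 1, -41.4, -270, 1, 0, 0, 0, 1, -41.4, -270, 1, 0, 0, 0, 1, -41.4, -270, 1, 0, 0, 0, 1, -41.4, -270, 1, 0, 0, 0]'

```text
t: 6.7
eef_pos: [448.4, 351.1, 117.3]
tcp_rot: [3.14, 0.001, -0.069]
ft_force: [0.3, -0.1, 0.5]
opening: 0.999
```

```bash
python3 go.py 449.5 352.5 15 -3.95; python3 - <<'E'
from h import *
p,d=env.read_camera("wrist"); cv2.imwrite("pics/w4.png",p[:,:,::-1])
p,d,W=cloud("top"); cv2.imwrite("pics/top4.png",p[:,:,::-1])
print(proj("top",[(471.7,79.5,56),(471.7,79.5,42)]))
print(rect(W,(245,220,300,290),45,70))
print(rect(W,(185,190,355,295),14.5,22))
E
```

```text
t 6.7 pos [448.4 351.1 117.3] rpy [ 1.7994e+02  7.0000e-02 -3.9600e+00] open 0.999 F [ 0.3 -0.1  0.5]
shift [  1.   -1.5 102.3] rz -0.0 hor 1.7802149018631026
[[269.49034639 254.96380494]
 [270.19797601 255.39116478]]
{'n': 589, 'c': array([472.3,  77.7]), 's': array([50.2, 50.2]), 'a': 86.6, 'z': array([46.3, 56.5, 60.3]), 'm': array([472.3,  77.6,  54.8])}
{'n': 5040, 'c': array([510.4,  77.6]), 's': array([298. , 186.6]), 'a': 86.1, 'z': array([15.6, 18.6, 21.4]), 'm': array([485.7,  83.3,  18.6])}
```

View pics/w4.png

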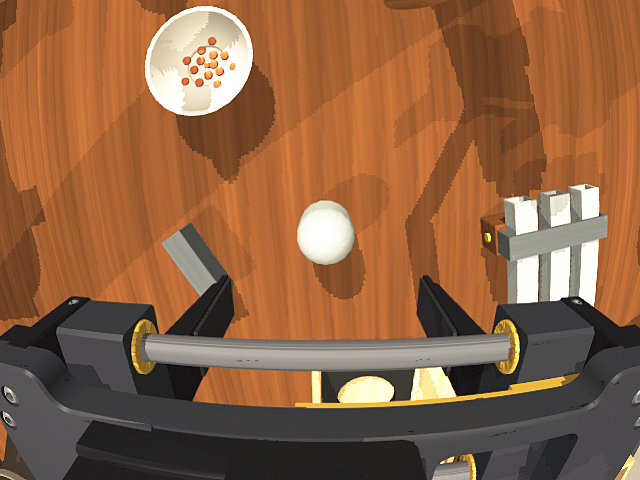

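View pics/top4.png

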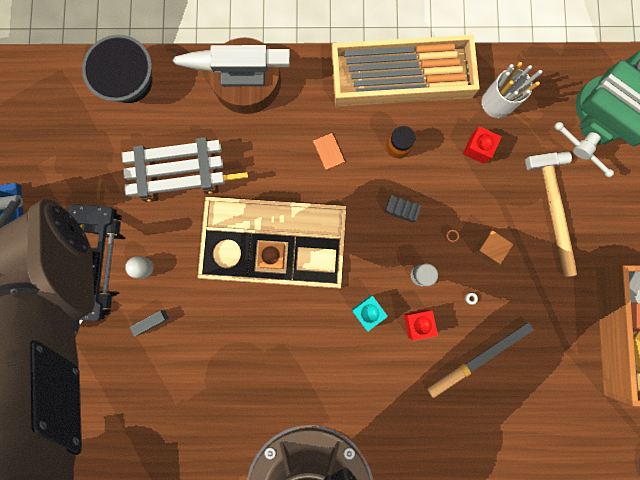

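```bash
python3 - <<'E'
from h import *
print(ray("top",[(130,332),(165,312),(148,318),(167,318)],20),ray("wrist",[(0,0)],0)*0)
E
```

```text
[[316.39501058 367.42931218  20.        ]
 [356.82838978 296.9916166   20.        ]
 [344.66309562 331.56577962  20.        ]
 [344.6662298  292.45370487  20.        ]] [[0. 0. 0.]]
```

Call:
arm_command --motion '[1, 1, -1.5, 50, 0, 0, 0, 1, 1, -1.5, 90, 0, 0, 0, 1, 1, -1.5, 102, 0, 0, 0, 1, 1, -1.5, 102, 0, 0, 0, -0.5, 1, -1.5, 102, 0, 0, 0, -0.5, 1, -1.5, 102, 0, 0, 0, -0.5, 1, -1.5, 102, 0, 0, 0, -0.5, 1, -1.5, 102, 0, 0, 0, -0.5, 1, -1.5, 102, 0, 0, 0, -0.5, 1, -1.5, 102, 0, 0, 0, -0.5, 1, -1.5, 102, 0, 0, 0, -0.5, 1, -1.5, 102, 0, 0, 0]'

```text
t: 8.0
eef_pos: [449.0, 353.6, 16.2]
tcp_rot: [3.141, 0.001, -0.069]
ft_force: [-4.7, 1.0, 2.7]
opening: 0.422
```

```bash
python3 go.py 478.2 173.2 95 -3.95
```

```text
t 8.0 pos [449.  353.6  16.2] rpy [ 1.7997e+02  7.0000e-02 -3.9300e+00] open 0.422 F [-4.7  1.   2.7]
shift [ 41.5 178.  -78.8] rz 0.0 hor 182.7532384977329
```

```bash
python3 - <<'E'
from h import *
print(env.state()['opening'])
p,d=env.read_camera("wrist"); cv2.imwrite("pics/w5.png",p[:,:,::-1])
p,d=env.read_camera("scene"); p=p[:,:,::-1]; cv2.imwrite("pics/s5.png",cv2.resize(p[120:320,400:640],None,fx=3,fy=3))
print(env.state()['opening'])
E
```

```text
0.4215191910244781
0.4238047560183188
```

View pics/w5.png

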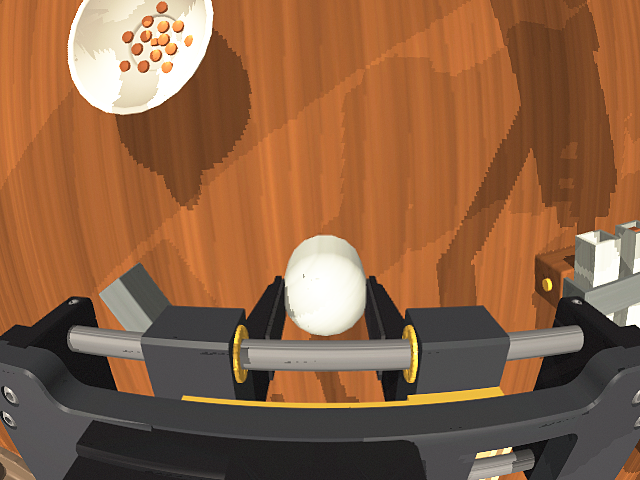

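View pics/s5.png

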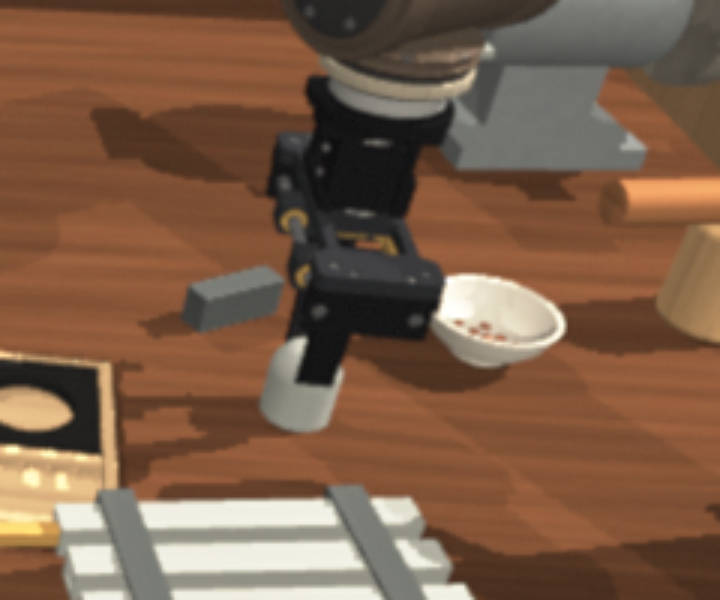

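```bash
python3 - <<'E'
from h import *
for cam in("scene","top"):
    p,d,W=cloud(cam)
    s=env.silhouettes(cam,"domed_stake_mid")
    for q in s[:2]:
        m=q["region"]; P=W[m]; print(cam,q["confidence"],q["location"],m.sum(),np.nanmin(P,0),np.nanmax(P,0)); 
    if cam=="top":
        cv2.imwrite("pics/t5.png",cv2.resize(p[215:315,70:200,::-1],None,fx=6,fy=6,interpolation=cv2.INTER_CUBIC))
    else:
        ss=P[P[:,2]>5]
        # circle fit on sides z 8..30
        q=ss[(ss[:,2]<32)]
        A=np.c_[2*q[:,:2],np.ones(len(q))]; b=(q[:,:2]**2).sum(1); x=np.linalg.lstsq(A,b,rcond=None)[0]; print("circ",x[:2],np.sqrt(x[2]+x[0]**2+x[1]**2))
        from scipy.optimize import least_squares
        r=least_squares(lambda c:np.hypot(q[:,0]-c[0],q[:,1]-c[1])-22.5,q[:,:2].mean(0)-[20,0],loss='soft_l1'); print("fix r",r.x)
E
```

```text
scene 0.57 [497.0, 254.6] 450 [414.13761262 330.04153326   0.49111704] [473.75953668 370.45196228  56.5118626 ]
circ [450.69069643 352.40643283] 20.898060156214928
fix r [448.86666757 353.23139931]
top 0.67 [144.8, 264.4] 371 [428.31095526 329.29902572   0.56604586] [471.0576787  368.39823177  61.95899868]
```

View pics/t5.png

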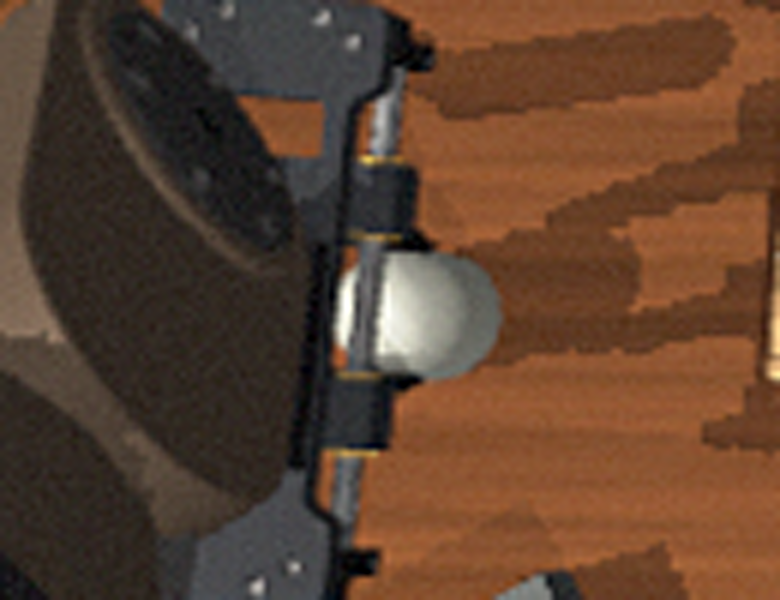

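Call:
arm_command --motion '[-0.5, 0, 0, -10, 0, 0, 0, -0.5, 0, 0, -20, 0, 0, 0, -0.5, 0, 0, -20, 0, 0, 0, -0.5, 0, 0, -20, 0, 0, 0]'

```text
t: 8.7
eef_pos: [449.9, 353.7, 36.5]
tcp_rot: [-3.141, -0.001, -0.068]
ft_force: [-1.2, 0.3, -6.3]
opening: 0.424
```

```bash
python3 go.py 478.2 173.2 95 -3.95;python3 - <<'E'
from h import *
p,d,W=cloud("scene"); p=p[:,:,::-1]; cv2.imwrite("pics/s6.png",cv2.resize(p[120:320,400:640],None,fx=3,fy=3))
s=env.silhouettes("scene","domed_stake_mid")
m=s[0]["region"]; P=W[m]; print(np.nanpercentile(P,[1,99],axis=0))
E
```

```text
t 8.7 pos [449.9 353.7  36.5] rpy [-1.7998e+02 -4.0000e-02 -3.9200e+00] open 0.424 F [-1.2  0.3 -6.3]
shift [ 40.6 178.1 -58.5] rz 0.0 hor 182.67960749521902
[[445.99403506 330.93767987  22.53735369]
 [473.97076492 370.18729356  74.65757915]]
```

View pics/s6.png

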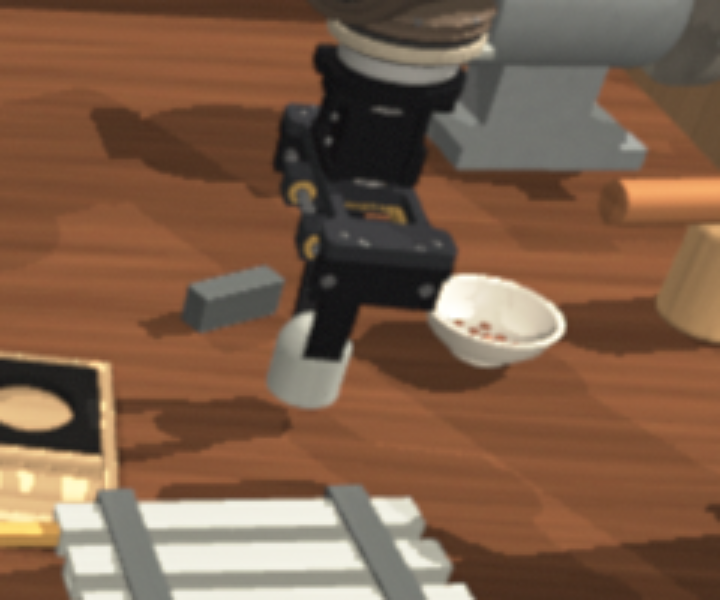

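The lift was clean: the stake hangs upright, about 5.5 N heavier at the wrist. I'll carry it over the round insert.

Call:
arm_command --motion '[-0.5, 0, 0, -40, 0, 0, 0, -0.5, 40.5, 176.5, -59, 0, 0, 0, -0.5, 40.5, 176.5, -59, 0, 0, 0, -0.5, 40.5, 176.5, -59, 0, 0, 0, -0.5, 40.5, 176.5, -59, 0, 0, 0, -0.5, 40.5, 176.5, -59, 0, 0, 0, -0.5, 40.5, 176.5, -59, 0, 0, 0, -0.5, 40.5, 176.5, -59, 0, 0, 0]'

```text
t: 9.6
eef_pos: [477.8, 175.4, 95.0]
tcp_rot: [3.142, 0.0, -0.068]
ft_force: [0.2, 0.5, -5.1]
opening: 0.408
```

```bash
python3 go.py 478.2 174.5 22.7 -3.95;python3 - <<'E'
from h import *
p,d,W=cloud("scene"); p=p[:,:,::-1]; cv2.imwrite("pics/s7.png",cv2.resize(p[140:320,250:490],None,fx=3,fy=3))
p,d=env.read_camera("wrist"); cv2.imwrite("pics/w7.png",p[:,:,::-1])
s=env.silhouettes("scene","domed_stake_mid")
m=s[0]["region"]; P=W[m]; print(np.nanpercentile(P,[1,99],axis=0))
E
```

```text
t 9.6 pos [477.8 175.4  95. ] rpy [ 1.80e+02  2.00e-02 -3.89e+00] open 0.408 F [ 0.2  0.5 -5.1]
shift [ 0.4  0.8 72.3] rz 0.1 hor 0.9262263469514213
[[476.32909292 152.99412551  80.15223606]
 [502.28921443 195.77137537 129.11431701]]
```

View pics/s7.png

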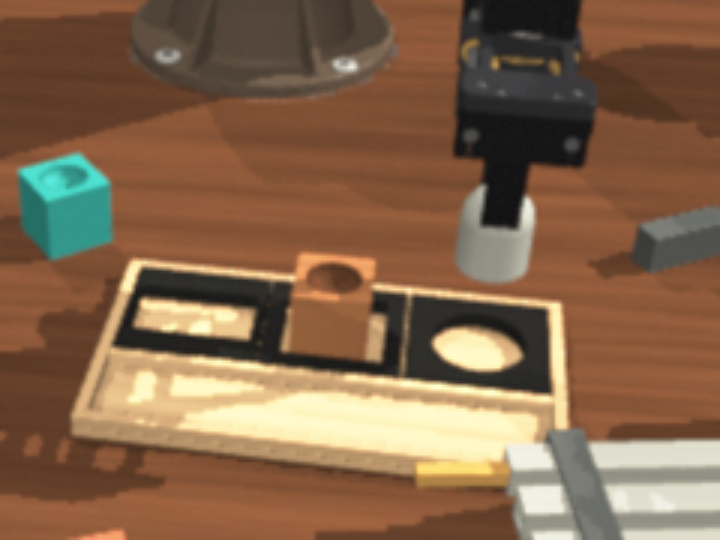

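View pics/w7.png

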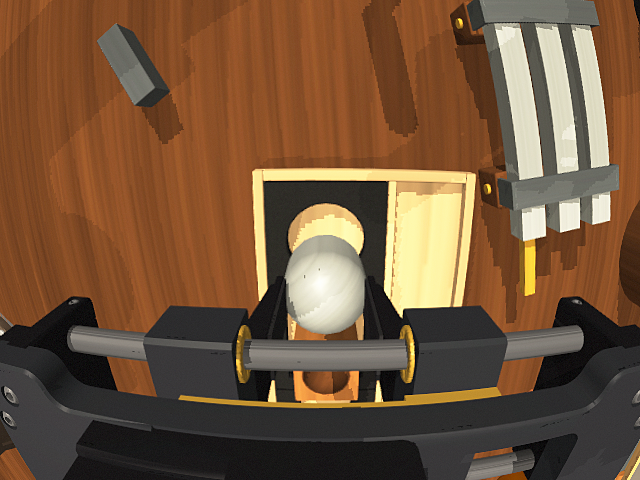

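The opening fell from 0.424 to 0.408, so the grip is creeping up the dome. I'll lower it at once.

Call:
arm_command --motion '[-0.5, 0.4, 0.5, 40, 0, 0, 0, -0.5, 0.4, 0.5, 60, 0, 0, 0, -0.5, 0.4, 0.5, 67, 0, 0, 0, -0.5, 0.4, 0.5, 67, 0, 0, 0]'

```text
t: 10.15
eef_pos: [478.0, 174.7, 27.6]
tcp_rot: [3.141, 0.001, -0.068]
ft_force: [-0.7, -0.3, -5.4]
opening: 0.402
```

```bash
python3 go.py 478.2 174.5 22.7 -3.95;python3 - <<'E'
from h import *
p,d,W=cloud("scene"); p=p[:,:,::-1]; cv2.imwrite("pics/s8.png",cv2.resize(p[140:320,250:490],None,fx=3,fy=3))
s=env.silhouettes("scene","domed_stake_mid")
m=s[0]["region"]; P=W[m]; print(np.nanpercentile(P,[1,99],axis=0))
E
```

```text
t 10.15 pos [478.  174.7  27.6] rpy [ 1.7997e+02  8.0000e-02 -3.8700e+00] open 0.402 F [-0.7 -0.3 -5.4]
shift [0.2 0.2 4.9] rz 0.1 hor 0.24351206628964722
[[472.38139477 152.72054809  10.8023352 ]
 [504.53551365 195.83483244  60.88076004]]
```

View pics/s8.png

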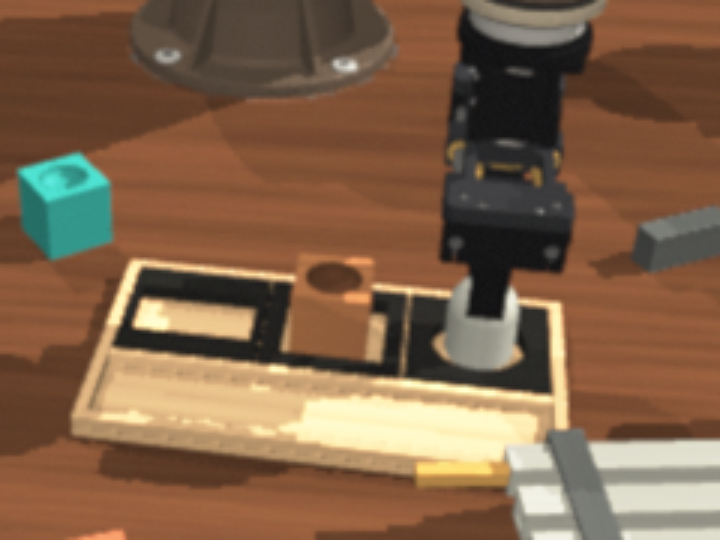

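The stake is inside the hole but still hanging. I'll go a little lower and release.

Call:
arm_command --motion '[-0.5, 0, 0, 3.5, 0, 0, 0, -0.5, 0, 0, 4.5, 0, 0, 0, 0.4, 0, 0, 4, 0, 0, 0, 0.4, 0, 0, 4, 0, 0, 0, 0.4, 0, 0, 4, 0, 0, 0, 0.4, 0, 0, 4, 0, 0, 0, 0.4, 0, 0, 4, 0, 0, 0, 0.6, 0, 0, -30, 0, 0, 0, 0.6, 0, 0, -70, 0, 0, 0, 0.8, 0, 0, -95, 0, 0, 0, 1, 0, 0, -95, 0, 0, 0]'

```text
t: 11.35
eef_pos: [479.8, 174.6, 126.3]
tcp_rot: [-3.14, -0.005, -0.068]
ft_force: [-0.1, -0.1, 0.0]
opening: 0.916
```

```bash
python3 go.py 571.4 -194.4 120 -20.1;python3 - <<'E'
from h import *
p,d=env.read_camera("wrist"); cv2.imwrite("pics/w9.png",p[:,:,::-1])
E
```

```text
t 11.35 pos [479.8 174.6 126.3] rpy [-179.91   -0.31   -3.92] open 0.916 F [-0.1 -0.1  0. ]
shift [116.6 361.9   6.3] rz 16.2 hor 380.2357525515157
```

View pics/w9.png

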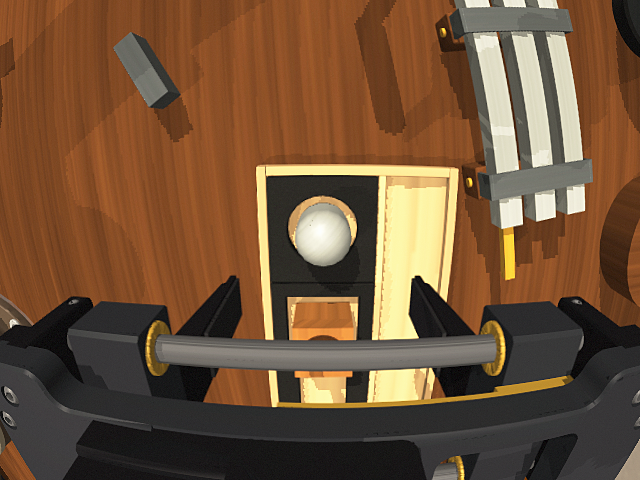

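The domed stake is standing in the round cut-out. For the swage block I'll grip the solid end faces with the jaws along its y.

Call:
arm_command --motion '[1, 116.6, 362, 6, 0, 0, -73.8, 1, 116.6, 362, 6, 0, 0, -73.8, 1, 116.6, 362, 6, 0, 0, -73.8, 1, 116.6, 362, 6, 0, 0, -73.8, 1, 116.6, 362, 6, 0, 0, -73.8, 1, 116.6, 362, 6, 0, 0, -73.8, 1, 116.6, 362, 6, 0, 0, -73.8, 1, 116.6, 362, 6, 0, 0, -73.8, 1, 116.6, 362, 6, 0, 0, -73.8, 1, 116.6, 362, 6, 0, 0, -73.8, 1, 116.6, 362, 6, 0, 0, -73.8, 1, 116.6, 362, 6, 0, 0, -73.8]'

```text
t: 12.6
eef_pos: [569.6, -193.5, 116.8]
tcp_rot: [-3.141, -0.0, 1.218]
ft_force: [0.2, -0.4, 0.1]
opening: 0.997
```

```bash
python3 go.py 571.4 -194.4 8 69.9;python3 - <<'E'
from h import *
p,d=env.read_camera("wrist"); cv2.imwrite("pics/w10.png",p[:,:,::-1])
p,d=env.read_camera("top"); cv2.imwrite("pics/t10.png",p[:,:,::-1])
E
```

```text
t 12.6 pos [ 569.6 -193.5  116.8] rpy [-179.94   -0.     69.76] open 0.997 F [ 0.2 -0.4  0.1]
shift [ -0.2   2.  108.8] rz -0.1 hor 1.991090239917462
```

View pics/w10.png

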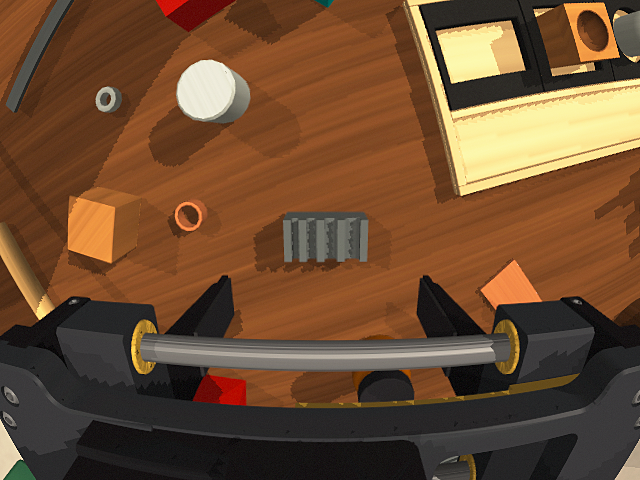

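View pics/t10.png

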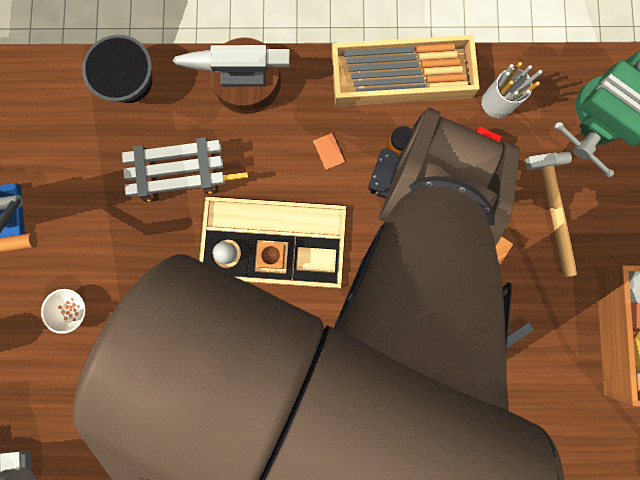

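Call:
arm_command --motion '[1, 0, 2, 50, 0, 0, 0, 1, 0, 2, 95, 0, 0, 0, 1, 0, 2, 108.5, 0, 0, 0, 1, 0, 2, 108.5, 0, 0, 0, 0, 0, 2, 108.5, 0, 0, 0, 0, 0, 2, 108.5, 0, 0, 0, 0, 0, 2, 108.5, 0, 0, 0, 0, 0, 2, 108.5, 0, 0, 0, 0, 0, 2, 108.5, 0, 0, 0, 0, 0, 2, 108.5, 0, 0, 0, 0, 0, 2, 88.5, 0, 0, 0, 0, 0, 2, 88.5, 0, 0, 0]'

```text
t: 13.9
eef_pos: [572.8, -195.9, 30.4]
tcp_rot: [3.139, 0.0, 1.22]
ft_force: [-0.4, -0.2, 0.6]
opening: 0.503
```

```bash
python3 go.py 465.2 -14.4 95 86.05;python3 - <<'E'
from h import *
p,d=env.read_camera("wrist"); cv2.imwrite("pics/w11.png",p[:,:,::-1])
p,d=env.read_camera("scene"); p=p[:,:,::-1]; cv2.imwrite("pics/s11.png",cv2.resize(p[170:320,130:330],None,fx=4,fy=4))
E
```

```text
t 13.9 pos [ 572.8 -195.9   30.4] rpy [1.7983e+02 2.0000e-02 6.9880e+01] open 0.503 F [-0.4 -0.2  0.6]
shift [ 133.5 -163.5  -64.6] rz -16.2 hor 211.0244387316832
```

View pics/s11.png

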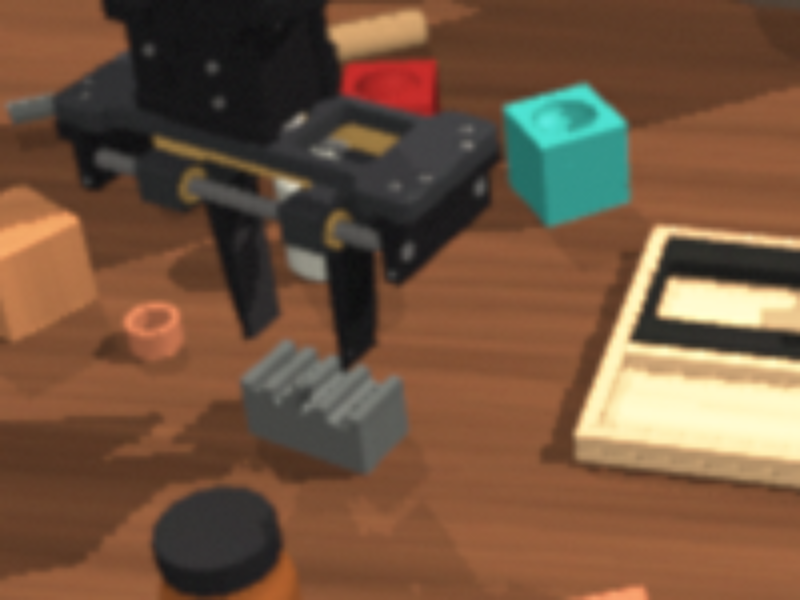

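View pics/w11.png

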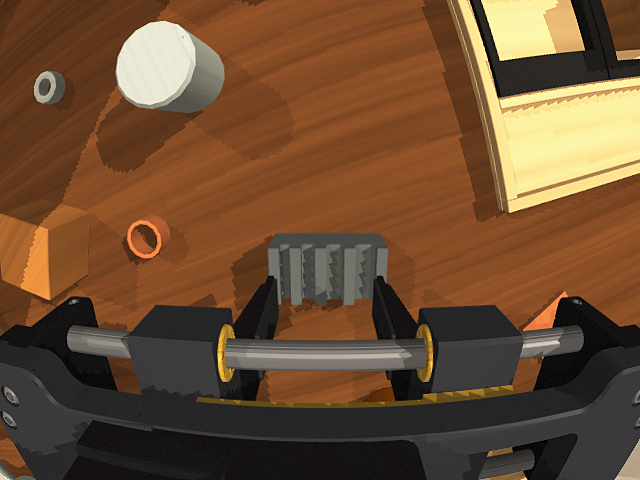

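```bash
python3 - <<'E'
from h import *
p,d,W=cloud("scene")
s=env.silhouettes("scene","swage_block_mid")
for q in s[:1]:
    P=W[q["region"]]; print(q["confidence"],q["location"],len(P),np.nanpercentile(P,[2,98],axis=0)); Q=P[(P[:,2]>28)&(P[:,2]<36)]
    print(cv2.minAreaRect(Q[:,:2].astype(np.float32)))
# finger tips in scene: project expected tips
c=env.calibration("scene"); M=c['cam_to_world']
pos=env.state()['eef_pos']; a=env.state()['tcp_rot'][2]
im=cv2.resize(p[170:320,130:330,::-1],None,fx=4,fy=4)
for sgn in(-1,0,1):
    X=pos+sgn*np.array([np.cos(a),np.sin(a),0])*24
    uv=proj("scene",X)[0]; print(X,uv); cv2.circle(im,tuple(((uv-[130,170])*4).astype(int)),4,(0,255,0),-1)
a=np.radians(-20.1)
for z in(0,32):
    R=np.array([[np.cos(a),-np.sin(a)],[np.sin(a),np.cos(a)]]); q=np.array([(-17,-33),(17,-33),(17,33),(-17,33)])@R.T+[571.4,-194.4]
    uv=proj("scene",np.c_[q,[z]*4]); cv2.polylines(im,[((uv-[130,170])*4).astype(int)],True,(0,0,255),1)
cv2.imwrite("pics/s12.png",im)
E
```

```text
0.97 [211.4, 270.9] 990 [[ 5.48831490e+02 -2.28986455e+02 -6.28298714e-02]
 [ 5.98618866e+02 -1.58545610e+02  3.39097312e+01]]
((572.725341796875, -194.00950622558594), (68.08196258544922, 36.1038932800293), 68.97089385986328)
[ 563.33991517 -217.93115588   28.14379454] [198.86001356 262.32392828]
[ 571.59413841 -195.39523348   28.14379454] [209.43978241 265.9309319 ]
[ 579.84836166 -172.85931107   28.14379454] [220.22634838 269.6084397 ]
```

View pics/s12.png

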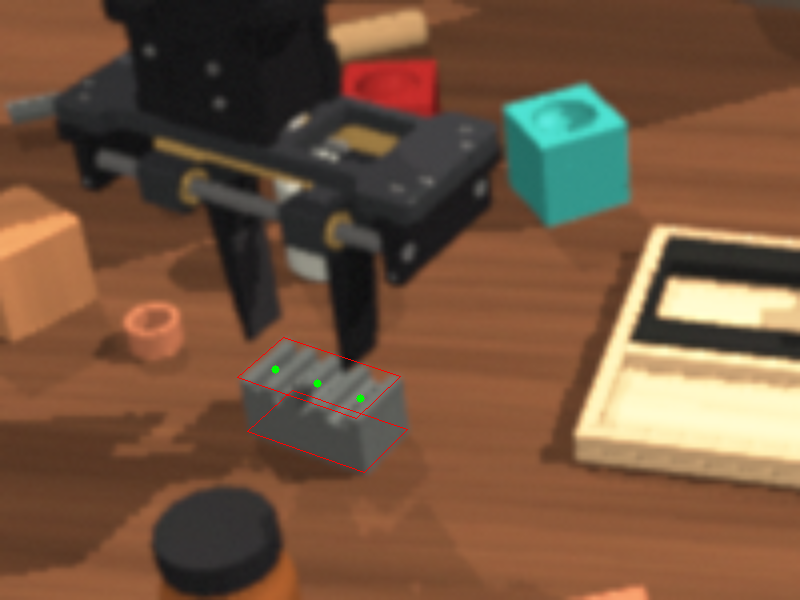

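```bash
python3 - <<'E'
from h import *
p,d,W=cloud("scene")
for zu,zv in((352,355),(350,340),(355,325),(360,350),(257,325),(250,310),(352,300)):
    u,v=130+zu/4,170+zv/4; print((round(u),round(v)),np.round(W[int(round(v)),int(round(u))],1),p[int(round(v)),int(round(u))])
s=env.state(); print(s['eef_pos'],s['tcp_rot'],s['opening'],s['joints'])
E
```

```text
(218, 259) [ 588.7 -170.7   59.7] [24 24 26]
(218, 255) [ 590.6 -168.9   70.2] [27 26 26]
(219, 251) [ 587.2 -167.3   76.5] [20 20 19]
(220, 258) [ 581.7 -169.4   56.6] [33 27 26]
(194, 251) [ 570.6 -220.    59.7] [46 44 44]
(192, 248) [ 573.5 -221.4   68.5] [35 34 34]
(218, 245) [ 589.1 -166.8   91. ] [17 17 17]
[ 571.57265546 -195.39047548   28.09687566] [-3.14081958e+00 -4.08017146e-06  1.21968631e+00] 0.49928624386132875 [-4.38677015e-01  6.60179861e-01  1.75485610e+00 -9.55741890e-05
  7.27327169e-01 -1.65829191e+00]
```

The scene depth shows the real fingertips about 25 mm above the reported TCP: tips near z≈53 with the TCP at 28. That explains both the miss on the swage block and the grip on the dome. I'll allow for the 25 mm, so TCP z = tip − 25. I'll descend in steps and watch the force.

Call:
arm_command --motion '[1, 0, 0, 0, 0, 0, 0, 1, 0, 0, 0, 0, 0, 0, 1, 0, 0, 0, 0, 0, 0, 1, 0, 0, 0, 0, 0, 0, 1, 0, 0, 0, 0, 0, 0, 1, 0, 0, 20, 0, 0, 0, 1, 0, 0, 30, 0, 0, 0, 1, 0, 0, 30, 0, 0, 0]'

```text
t: 14.95
eef_pos: [571.1, -195.2, -2.6]
tcp_rot: [-3.139, -0.0, 1.22]
ft_force: [-0.1, 0.4, 1.3]
opening: 0.999
```

```bash
python3 go.py 571.8 -194.4 -11 69.9;python3 - <<'E'
from h import *
p,d=env.read_camera("wrist"); cv2.imwrite("pics/w13.png",p[:,:,::-1])
p,d=env.read_camera("scene"); p=p[:,:,::-1]; cv2.imwrite("pics/s13.png",cv2.resize(p[170:320,130:330],None,fx=4,fy=4))
E
```

```text
t 14.95 pos [ 571.1 -195.2   -2.6] rpy [-1.7986e+02 -1.0000e-02  6.9880e+01] open 0.999 F [-0.1  0.4  1.3]
shift [1.  0.4 8.4] rz -0.0 hor 1.0469653070657354
```

View pics/s13.png

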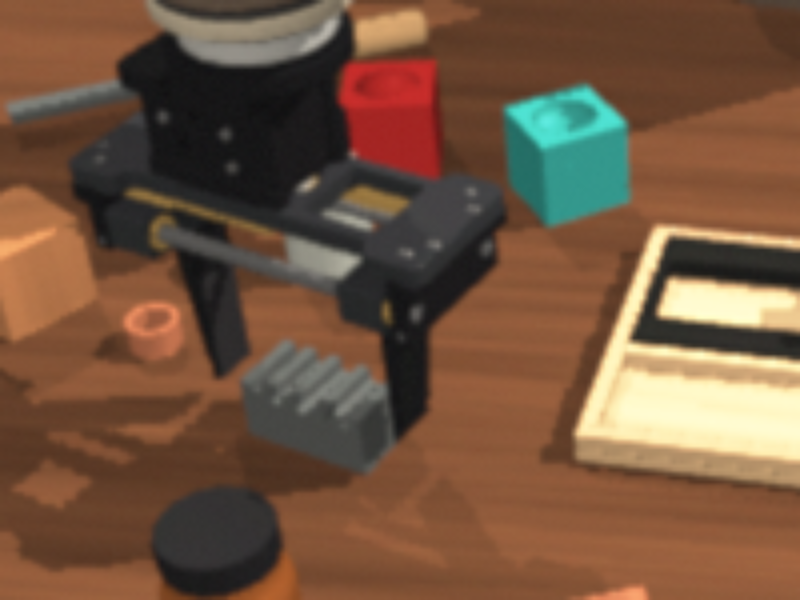

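The TCP reads −2.6 with no contact, and the tips sit well above the bench, which confirms the offset. I'll go down another 8.5 mm and close.

Call:
arm_command --motion '[1, 1, 0.4, 8.5, 0, 0, 0, 1, 1, 0.4, 8.5, 0, 0, 0, 0, 1, 0.4, 8.5, 0, 0, 0, 0, 1, 0.4, 8.5, 0, 0, 0, 0, 1, 0.4, 8.5, 0, 0, 0, 0, 1, 0.4, 8.5, 0, 0, 0, 0, 1, 0.4, 8.5, 0, 0, 0, 0, 1, 0.4, 8.5, 0, 0, 0]'

```text
t: 15.85
eef_pos: [572.6, -194.7, -9.6]
tcp_rot: [3.141, 0.0, 1.22]
ft_force: [-0.1, 1.7, 2.1]
opening: 0.691
```

```bash
python3 go.py 465.2 -14.4 75 86.05
```

```text
t 15.85 pos [ 572.6 -194.7   -9.6] rpy [179.98   0.    69.88] open 0.691 F [-0.1  1.7  2.1]
shift [ 132.4 -162.9  -84.6] rz -16.2 hor 209.89906243637324
```

Call:
arm_command --motion '[0, 0, 0, -42, 0, 0, 0, 0, 0, 0, -84, 0, 0, 0, 0, 132.4, -163, -84.6, 0, 0, -16.2, 0, 132.4, -163, -84.6, 0, 0, -16.2, 0, 132.4, -163, -84.6, 0, 0, -16.2, 0, 132.4, -163, -84.6, 0, 0, -16.2, 0, 132.4, -163, -84.6, 0, 0, -16.2, 0, 132.4, -163, -84.6, 0, 0, -16.2, 0, 132.4, -163, -84.6, 0, 0, -16.2, 0, 132.4, -163, -84.6, 0, 0, -16.2]'

```text
t: 16.85
eef_pos: [465.8, -15.2, 74.7]
tcp_rot: [3.141, 0.0, 1.501]
ft_force: [-0.1, -0.0, -3.9]
opening: 0.69
```

```bash
python3 go.py 465.2 -14.4 -2.5 86.05;python3 - <<'E'
from h import *
p,d=env.read_camera("wrist"); cv2.imwrite("pics/w14.png",p[:,:,::-1])
p,d=env.read_camera("scene"); p=p[:,:,::-1]; cv2.imwrite("pics/s14.png",cv2.resize(p[140:320,250:490],None,fx=3,fy=3))
E
```

```text
t 16.85 pos [465.8 -15.2  74.7] rpy [1.7997e+02 1.0000e-02 8.6030e+01] open 0.69 F [-0.1 -0.  -3.9]
shift [ 0.8 -0.7 77.2] rz -0.0 hor 1.0550292627989417
```

View pics/s14.png

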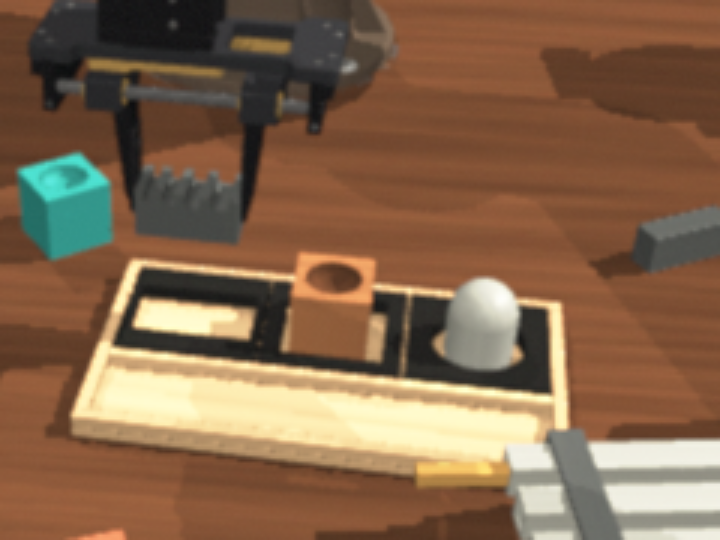

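View pics/w14.png

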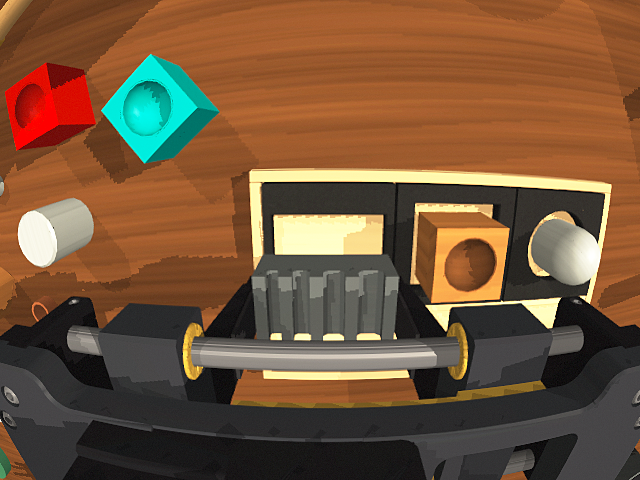

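Call:
arm_command --motion '[0, 0.8, -0.7, 40, 0, 0, 0, 0, 0.8, -0.7, 65, 0, 0, 0, 0, 0.8, -0.7, 74, 0, 0, 0, 0, 0.8, -0.7, 76.5, 0, 0, 0, 0, 0.8, -0.7, 76.5, 0, 0, 0]'

```text
t: 17.45
eef_pos: [464.8, -13.8, -1.3]
tcp_rot: [3.141, 0.0, 1.502]
ft_force: [-1.4, 0.2, -3.7]
opening: 0.691
```

```bash
python3 go.py 465.2 -14.4 -2.5 86.05;python3 - <<'E'
from h import *
p,d=env.read_camera("wrist"); cv2.imwrite("pics/w15.png",p[:,:,::-1])
p,d=env.read_camera("scene"); p=p[:,:,::-1]; cv2.imwrite("pics/s15.png",cv2.resize(p[140:320,250:490],None,fx=3,fy=3))
E
```

```text
t 17.45 pos [464.8 -13.8  -1.3] rpy [1.7998e+02 1.0000e-02 8.6060e+01] open 0.691 F [-1.4  0.2 -3.7]
shift [-0.6  0.4  1.2] rz 0.0 hor 0.7312870815125487
```

View pics/s15.png

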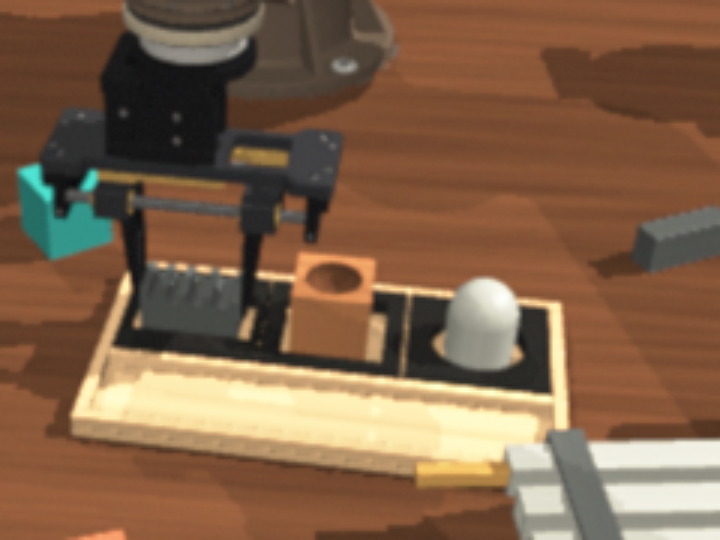

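View pics/w15.png

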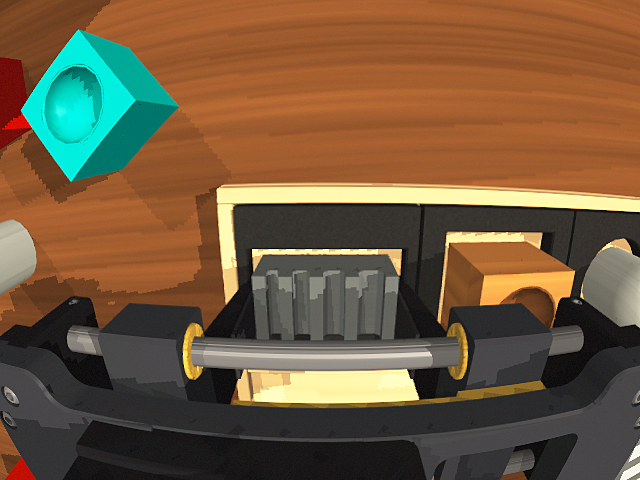

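Call:
arm_command --motion '[0, -0.6, 0.4, 1.5, 0, 0, 0, 0.6, -0.6, 0.4, 1.5, 0, 0, 0, 0.6, -0.6, 0.4, 1.5, 0, 0, 0, 0.6, -0.6, 0.4, 1.5, 0, 0, 0, 0.6, -0.6, 0.4, -20, 0, 0, 0, 0.6, -0.6, 0.4, -60, 0, 0, 0, 0.6, -0.6, 0.4, -105, 0, 0, 0, 0.6, -0.6, 0.4, -105, 0, 0, 0]'

```text
t: 18.35
eef_pos: [466.9, -14.4, 107.9]
tcp_rot: [3.134, 0.001, 1.503]
ft_force: [0.7, -0.0, -1.2]
opening: 0.798
```

```bash
python3 go.py 637.3 137 100 8;python3 - <<'E'
from h import *
p,d=env.read_camera("wrist"); cv2.imwrite("pics/w16.png",p[:,:,::-1])
p,d=env.read_camera("scene"); p=p[:,:,::-1]; cv2.imwrite("pics/s16.png",cv2.resize(p[140:320,250:490],None,fx=3,fy=3))
E
```

```text
t 18.35 pos [466.9 -14.4 107.9] rpy [1.7954e+02 5.0000e-02 8.6100e+01] open 0.798 F [ 0.7 -0.  -1.2]
shift [162.6 159.7   7.9] rz 78.1 hor 227.90394438162215
```

View pics/s16.png

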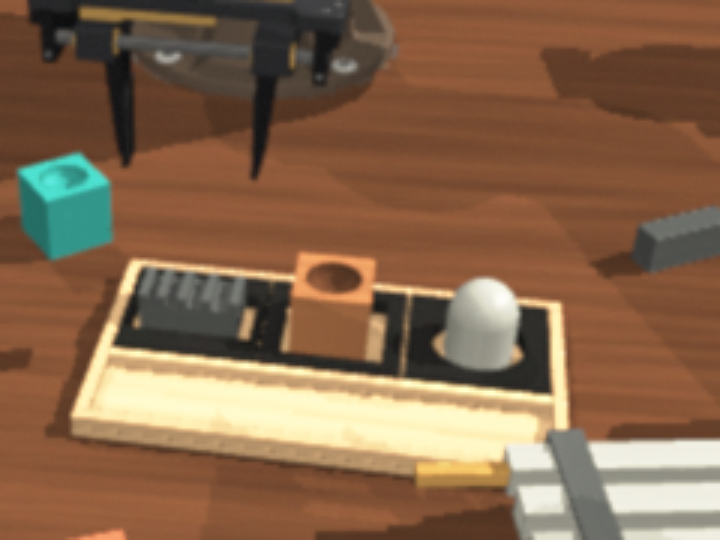

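View pics/w16.png

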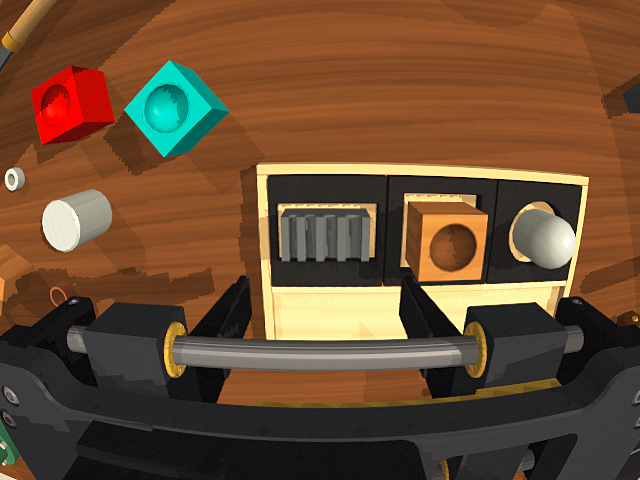

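All three parts are seated. Next is the bar: approach above its protruding end at yaw 8°.

```bash
python3 go.py 635.2 152.4 70 8
```

```text
t 18.45 pos [465.  -14.1 104.1] rpy [1.7986e+02 2.0000e-02 8.6090e+01] open 0.801 F [ 0.1  0.6 -0.1]
shift [177.7 158.4  34.1] rz 78.1 hor 238.06504748836542
```

Call:
arm_command --motion '[0.4, 178, 158.4, 34, 0, 0, 78.1, 0.2, 178, 158.4, 34, 0, 0, 78.1, 0, 178, 158.4, 34, 0, 0, 78.1, 0, 178, 158.4, 34, 0, 0, 78.1, 0, 178, 158.4, 34, 0, 0, 78.1, 0, 178, 158.4, 34, 0, 0, 78.1, 0, 178, 158.4, 34, 0, 0, 78.1, 0, 178, 158.4, 34, 0, 0, 78.1, 0, 178, 158.4, 34, 0, 0, 78.1, 0, 178, 158.4, 34, 0, 0, 78.1, 0, 178, 158.4, 34, 0, 0, 78.1]'

```text
t: 19.55
eef_pos: [634.4, 152.6, 68.0]
tcp_rot: [3.141, 0.002, 0.142]
ft_force: [0.4, 0.5, -0.3]
opening: 0.497
```

```bash
python3 go.py 635.2 152.4 10 8;python3 - <<'E'
from h import *
p,d=env.read_camera("wrist"); cv2.imwrite("pics/w17.png",p[:,:,::-1])
p,d,W=cloud("scene"); cv2.imwrite("pics/s17.png",cv2.resize(p[160:340,340:580,::-1],None,fx=3,fy=3))
p,d,W=cloud("top"); cv2.imwrite("pics/t17.png",cv2.resize(p[110:310,100:360,::-1],None,fx=3,fy=3))
E
```

```text
t 19.55 pos [634.4 152.6  68. ] rpy [1.7999e+02 1.1000e-01 8.1600e+00] open 0.497 F [ 0.4  0.5 -0.3]
shift [ 0.7  0.3 58. ] rz 0.2 hor 0.7966743008590788
```

View pics/w17.png

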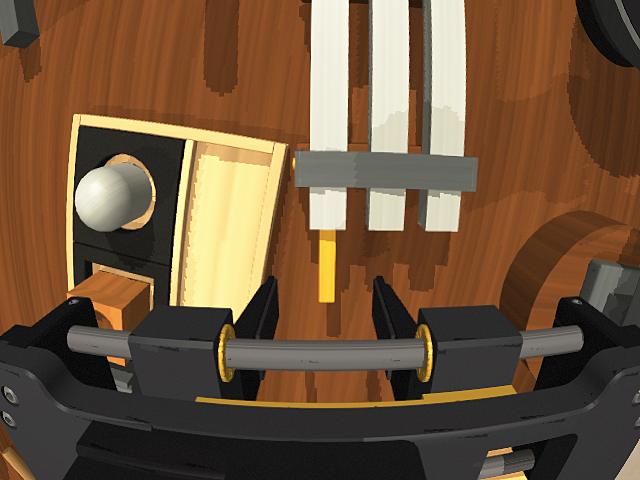

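View pics/s17.png

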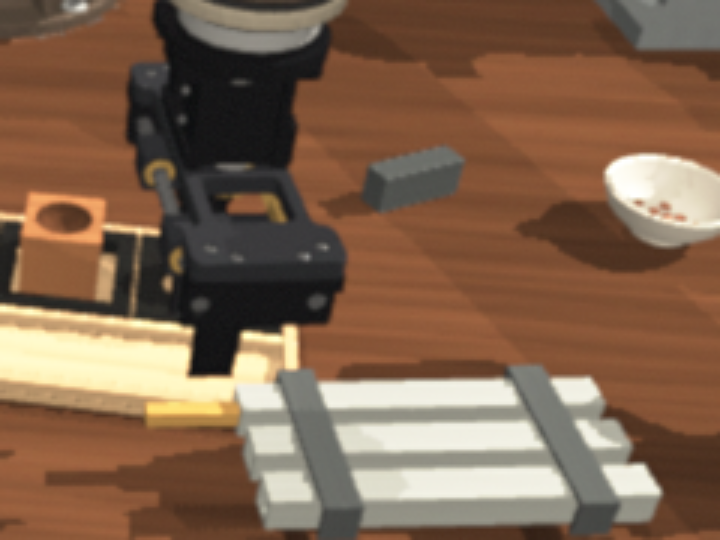

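View pics/t17.png

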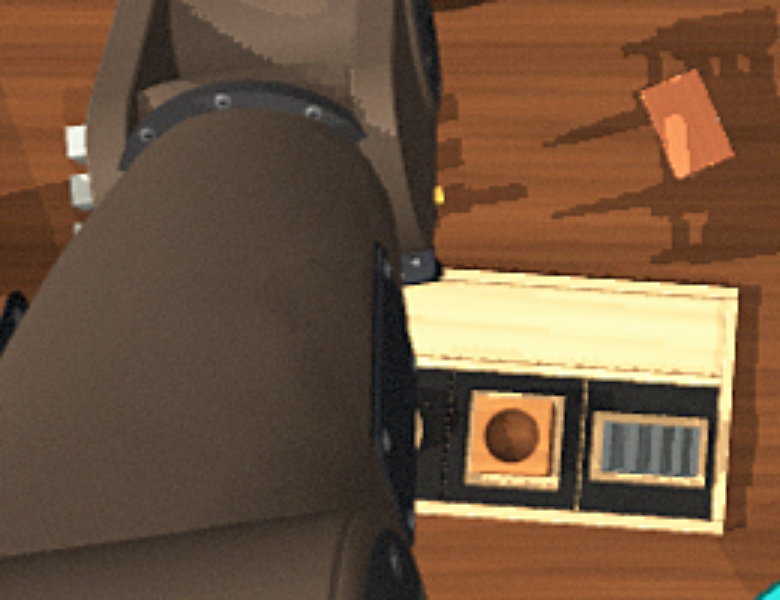

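The bar lines up with the jaw centre (column 327 against 325). Descending.

Call:
arm_command --motion '[0, 0.7, 0.3, 35, 0, 0, 0, 0, 0.7, 0.3, 55, 0, 0, 0, 0, 0.7, 0.3, 57.5, 0, 0, 0, 0, 0.7, 0.3, 57.5, 0, 0, 0]'

```text
t: 20.1
eef_pos: [635.6, 152.4, 11.7]
tcp_rot: [3.142, 0.001, 0.14]
ft_force: [0.5, 0.8, 0.6]
opening: 0.498
```

```bash
python3 go.py 635.2 152.4 10 8;python3 - <<'E'
from h import *
p,d=env.read_camera("wrist"); cv2.imwrite("pics/w18.png",p[:,:,::-1])
p,d,W=cloud("scene"); cv2.imwrite("pics/s18.png",cv2.resize(p[200:320,360:520,::-1],None,fx=5,fy=5))
E
```

```text
t 20.1 pos [635.6 152.4  11.7] rpy [1.80e+02 4.00e-02 8.04e+00] open 0.498 F [0.5 0.8 0.6]
shift [-0.4 -0.   1.7] rz 0.0 hor 0.44868297353787656
```

View pics/s18.png

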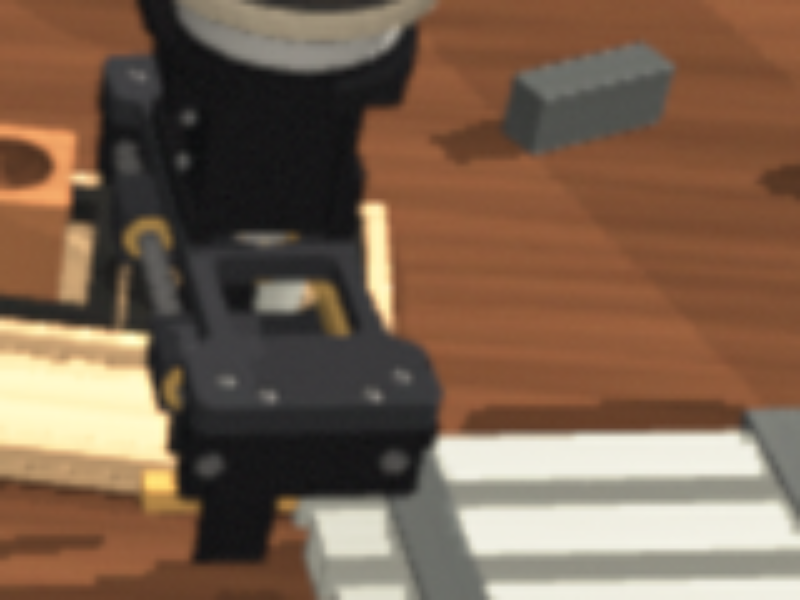

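View pics/w18.png

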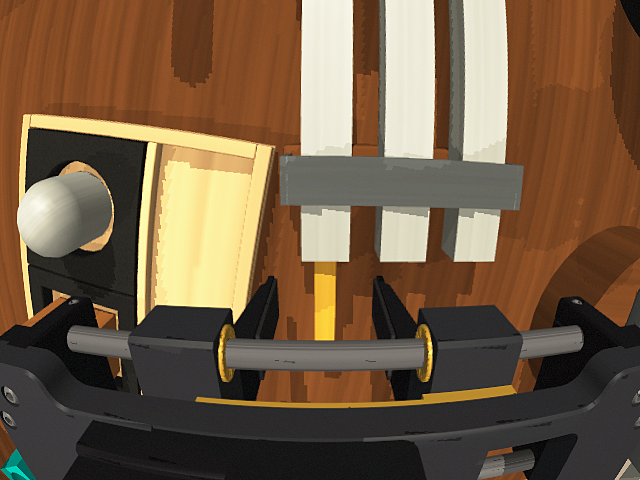

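```bash
python3 - <<'E'
from h import *
p,d,W=cloud("scene")
for v in range(300,316): print(v,np.round(W[v,405],1),np.round(W[v,408],1),p[v,406])
E
```

```text
300 [669.8 151.9  68.9] [669.4 156.6  69. ] [19 18 20]
301 [670.3 152.1  67.3] [669.  156.9  66.6] [20 21 22]
302 [670.  152.3  64.9] [667.6 157.3  63.1] [21 21 20]
303 [670.2 152.6  63. ] [667.4 157.6  60.8] [18 18 19]
304 [669.9 152.9  60.5] [667.5 157.9  58.8] [21 20 21]
305 [667.5 153.4  56.2] [667.4 158.1  56.6] [20 19 21]
306 [669.  153.5  55.5] [666.9 158.5  53.9] [22 22 23]
307 [669.5 153.6  53.8] [666.9 158.7  51.8] [21 20 21]
308 [667.7 154.2  49.9] [667.4 158.9  50.1] [21 19 21]
309 [664.1 154.9  44.4] [663.3 159.8  44.1] [20 21 20]
310 [665.3 155.   43.3] [663.  160.1  41.6] [21 21 21]
311 [665.2 155.3  41.1] [663.9 160.2  40.3] [30 25 25]
312 [665.4 155.5  39. ] [663.2 160.6  37.4] [61 42 32]
313 [625.8 161.9  -1.3] [625.6 167.   -0.9] [94 60 40]
314 [630.5 161.4   0.9] [6.293e+02 1.667e+02 3.000e-01] [104  65  42]
315 [632.8 161.3   0.8] [ 6.308e+02  1.667e+02 -6.000e-01] [107  68  46]
```

The tips are at z≈37.5, an offset of about 26 mm and level with the bar's underside. I'll go 4 mm lower, grip and draw 60 mm.

Call:
arm_command --motion '[0, 0, 0, 4.5, 0, 0, 0, -1, 0, 0, 4.5, 0, 0, 0, -1, 0, 0, 4.5, 0, 0, 0, -1, 0, 0, 4.5, 0, 0, 0, -1, 0, 0, 4.5, 0, 0, 0, -1, 0, 0, 4.5, 0, 0, 0, -1, 0, 0, 4.5, 0, 0, 0, -1, 0, 0, 4.5, 0, 0, 0, -1, 0, 5, 4.5, 0, 0, 0, -1, 0, 10, 4.5, 0, 0, 0]'

```text
t: 21.25
eef_pos: [637.1, 142.4, 7.3]
tcp_rot: [-3.142, 0.0, 0.14]
ft_force: [-0.5, 1.9, 0.3]
opening: 0.104
```

Call:
arm_command --motion '[-1, 0, 12, 0, 0, 0, 0, -1, 0, 25, 0, 0, 0, 0, -1, 0, 38, 0, 0, 0, 0, -1, 0, 50, 0, 0, 0, 0, -1, 0, 50, 0, 0, 0, 0, -1, 0, 50, 0, 0, 0, 0]'

```text
t: 21.85
eef_pos: [644.2, 92.2, 7.3]
tcp_rot: [3.141, -0.0, 0.138]
ft_force: [-0.3, -1.6, 1.0]
opening: 0.103
```

```bash
python3 go.py 634.1 159.3 8 8;python3 - <<'E'
from h import *
p,d=env.read_camera("wrist"); cv2.imwrite("pics/w19.png",p[:,:,::-1])
p,d,W=cloud("scene"); cv2.imwrite("pics/s19.png",cv2.resize(p[200:320,330:490,::-1],None,fx=5,fy=5))
E
```

```text
t 21.85 pos [644.2  92.2   7.3] rpy [ 1.7998e+02 -1.0000e-02  7.9300e+00] open 0.103 F [-0.3 -1.6  1. ]
shift [ -0.7 -67.8  -0.7] rz -0.1 hor 67.815064496938
```

View pics/s19.png

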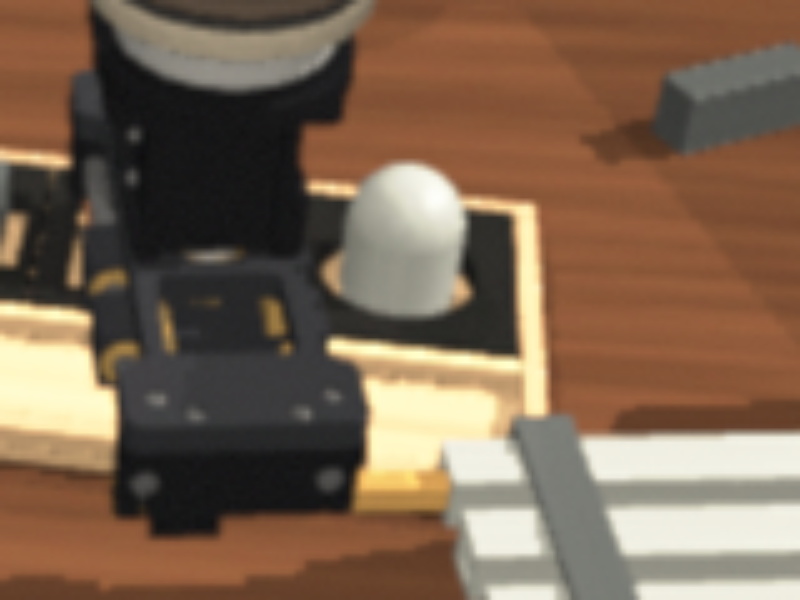

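View pics/w19.png

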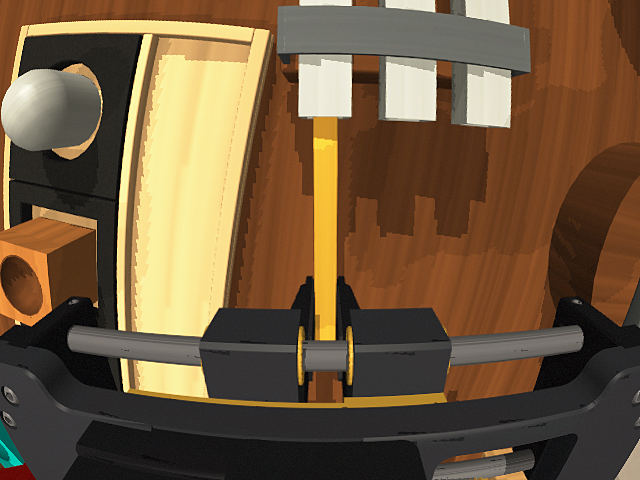

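The bar is drawn 60 mm and still level. I'll open, slide up close to the tube mouth and regrip near the bar's centre.

Call:
arm_command --motion '[-0.4, 0, 0, 0, 0, 0, 0, -0.4, 0, 0, 0, 0, 0, 0, -0.4, 0, 0, 0, 0, 0, 0, -0.4, -0.7, -35, -1, 0, 0, 0, -0.4, -0.7, -67, -1, 0, 0, 0, -0.4, -0.7, -67, -1, 0, 0, 0, -0.4, -0.7, -67, -1, 0, 0, 0]'

```text
t: 22.65
eef_pos: [633.8, 159.9, 8.3]
tcp_rot: [3.141, 0.0, 0.141]
ft_force: [0.1, -0.8, -0.8]
opening: 0.303
```

```bash
python3 go.py 634.1 159.3 8 8;python3 - <<'E'
from h import *
p,d=env.read_camera("wrist"); cv2.imwrite("pics/w20.png",p[:,:,::-1])
p,d,W=cloud("scene"); cv2.imwrite("pics/s20.png",cv2.resize(p[200:320,330:490,::-1],None,fx=5,fy=5))
E
```

```text
t 22.65 pos [633.8 159.9   8.3] rpy [179.99   0.     8.08] open 0.303 F [ 0.1 -0.8 -0.8]
shift [0.2 0.7 0.3] rz 0.1 hor 0.6918284898412252
```

View pics/s20.png

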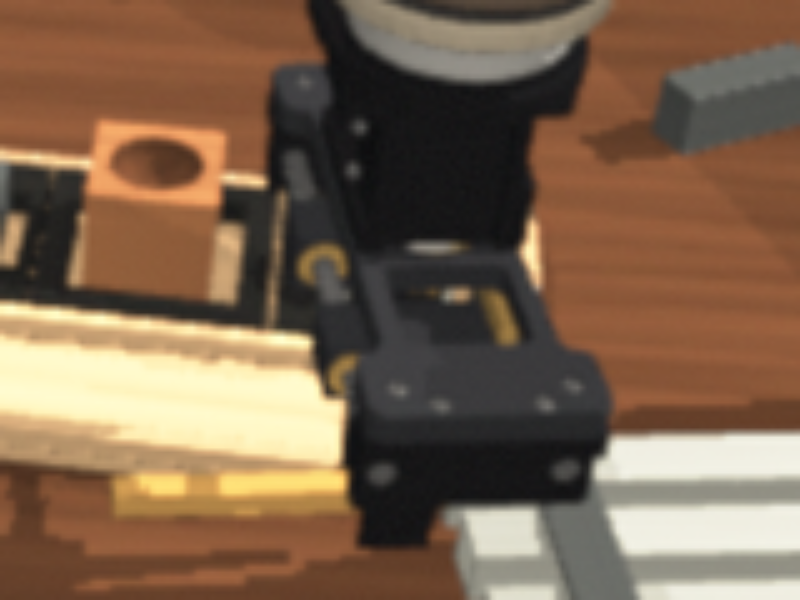

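View pics/w20.png

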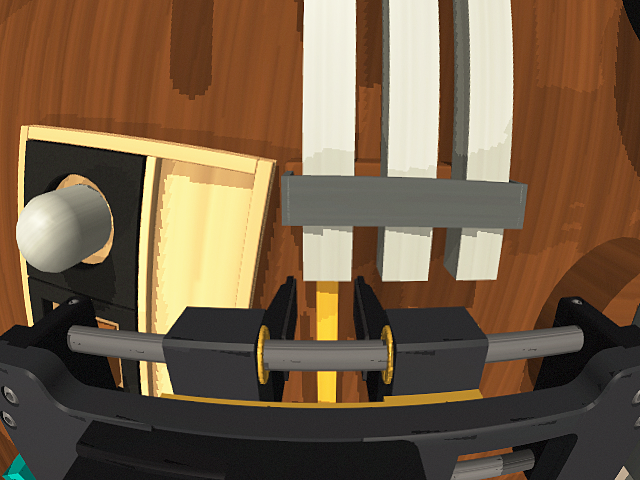

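Call:
arm_command --motion '[-1, 0, 0, 0, 0, 0, 0, -1, 0, 0, 0, 0, 0, 0, -1, 0, 0, 0, 0, 0, 0, -1, 0, 0, 0, 0, 0, 0, -1, 0, 0, 0, 0, 0, 0, -1, 0, 12, 0, 0, 0, 0, -1, 0, 30, 0, 0, 0, 0, -1, 0, 50, 0, 0, 0, 0, -1, 0, 70, 0, 0, 0, 0, -1, 0, 90, 0, 0, 0, 0, -1, 0, 110, 0, 0, 0, 0, -1, 0, 130, 0, 0, 0, 0, -1, 0, 150, 0, 0, 0, 0, -1, 0, 155, 0, 0, 0, 0, -1, 0, 155, 0, 0, 0, 0]'

```text
t: 24.25
eef_pos: [655.4, 4.3, 8.1]
tcp_rot: [3.142, 0.0, 0.137]
ft_force: [-0.2, 0.5, -1.3]
opening: 0.1
```

```bash
python3 go.py 634.1 159.3 8 8;python3 - <<'E'
from h import *
p,d=env.read_camera("wrist"); cv2.imwrite("pics/w21.png",p[:,:,::-1])
p,d,W=cloud("scene"); cv2.imwrite("pics/s21.png",cv2.resize(p[150:330,240:480,::-1],None,fx=3.3,fy=3.3))
E
```

```text
t 24.25 pos [655.4   4.3   8.1] rpy [1.80e+02 2.00e-02 7.88e+00] open 0.1 F [-0.2  0.5 -1.3]
shift [ 2.000e-01 -1.565e+02  1.000e-01] rz -0.1 hor 156.46070961303695
```

View pics/s21.png

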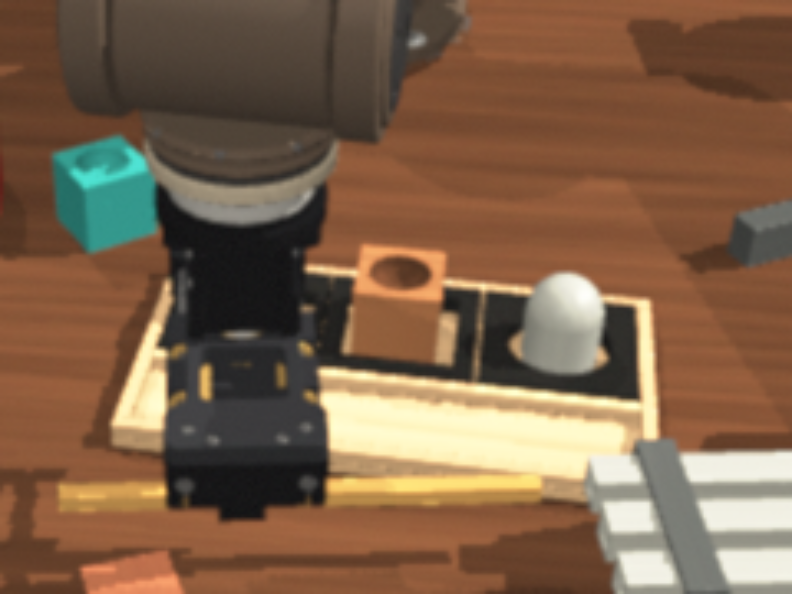

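View pics/w21.png

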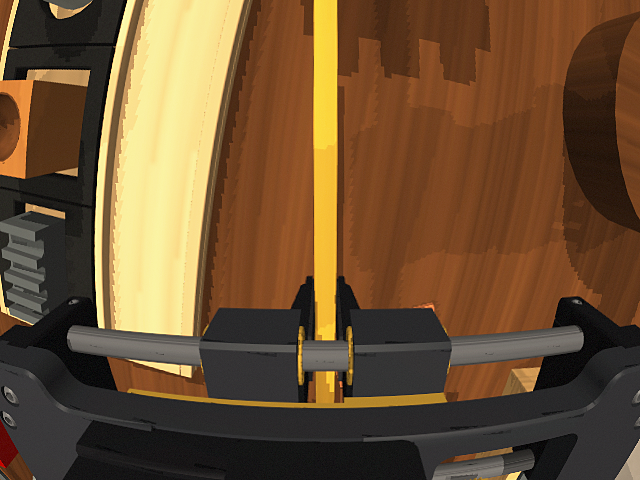

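The bar is fully out and held level. Before lowering I'll check the gripper body's clearance over the dapping block.

```bash
python3 - <<'E'
from h import *
p,d,W=cloud("scene")
# gripper zone: points x between 600 and 760, z>45, dark
m=(W[...,0]>560)&(W[...,0]<780)&(W[...,2]>5)&(p.max(-1)<70)&(np.abs(W[...,1]-4)<95)
for lo in range(560,780,20):
    q=W[m&(W[...,0]>=lo)&(W[...,0]<lo+20)]
    if len(q)>5: print(lo,len(q),np.round(np.percentile(q[:,2],[0,2,10,50]),1), np.round(np.percentile(q[:,1],[2,98]),0))
p,d,W=cloud("wrist") if 0 else (None,None,None)
s=env.state(); print(s['eef_pos'])
E
```

```text
560 473 [113.7 128.6 339.5 347.2] [-31.  45.]
580 869 [112.8 128.6 344.9 366.3] [-35.  49.]
600 1351 [125.1 344.  374.3 390.9] [-35.  49.]
620 278 [127.8 133.6 134.7 390.6] [-36.  50.]
640 142 [ 41.9 129.4 133.7 169.2] [-30.  74.]
660 1504 [ 34.9  42.6 134.7 172.2] [-28.  71.]
680 1642 [126.9 130.  152.6 274.7] [-52.  69.]
700 235 [145.8 151.7 152.6 154.3] [-11.  60.]
720 735 [109.9 112.6 115.7 141.7] [-12.  49.]
740 561 [111.9 115.9 128.5 145.9] [-14.  47.]
[655.32448643   6.25224639   8.24735551]
```

```bash
python3 go.py 549 46.2 25 -3.95
```

```text
t 24.4 pos [655.3   6.3   8.2] rpy [-1.80e+02  1.00e-02  8.01e+00] open 0.104 F [ 0.1 -0.1 -2.1]
shift [-99.7 -54.4 -16.8] rz 12.0 hor 113.58133399563687
```

Call:
arm_command --motion '[-1, 0, 0, -10, 0, 0, 0, -1, 0, 0, -17, 0, 0, 0, -1, -25, -14, -17, 0, 0, 3, -1, -50, -27, -17, 0, 0, 6, -1, -75, -40, -17, 0, 0, 9, -1, -99.7, -54.4, -17, 0, 0, 12, -1, -99.7, -54.4, -17, 0, 0, 12, -1, -99.7, -54.4, -17, 0, 0, 12, -1, -99.7, -54.4, -17, 0, 0, 12]'

```text
t: 25.3
eef_pos: [550.5, 45.7, 25.8]
tcp_rot: [3.142, -0.002, -0.069]
ft_force: [0.3, 0.3, -2.0]
opening: 0.104
```

```bash
python3 go.py 549 46.2 -18 -3.95;python3 - <<'E'
from h import *
p,d=env.read_camera("wrist"); cv2.imwrite("pics/w22.png",p[:,:,::-1])
p,d,W=cloud("scene"); cv2.imwrite("pics/s22.png",cv2.resize(p[150:330,240:480,::-1],None,fx=3.3,fy=3.3))
p,d=env.read_camera("top"); cv2.imwrite("pics/t22.png",cv2.resize(p[170:310,170:370,::-1],None,fx=4,fy=4))
E
```

```text
t 25.3 pos [550.5  45.7  25.8] rpy [ 1.80e+02 -1.00e-01 -3.98e+00] open 0.104 F [ 0.3  0.3 -2. ]
shift [-1.5 -0.4 43.8] rz -0.0 hor 1.5504128183438377
```

View pics/s22.png

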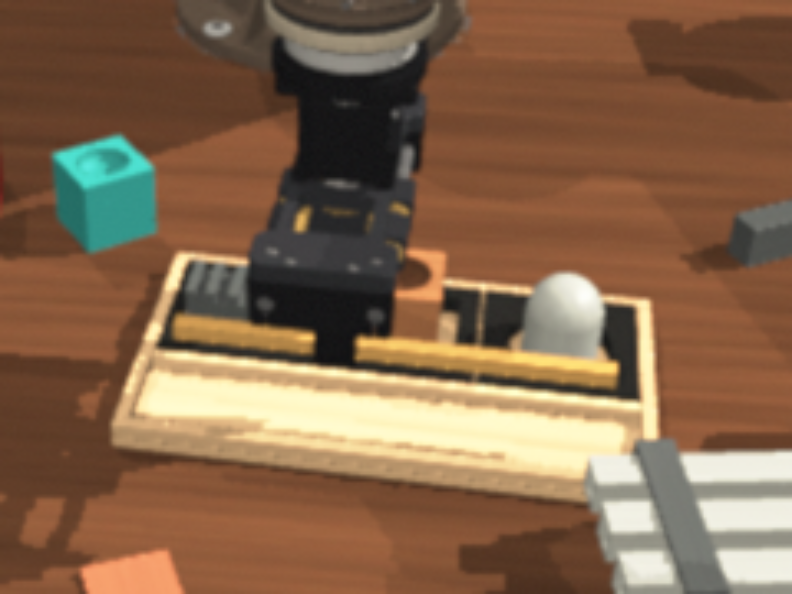

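View pics/w22.png

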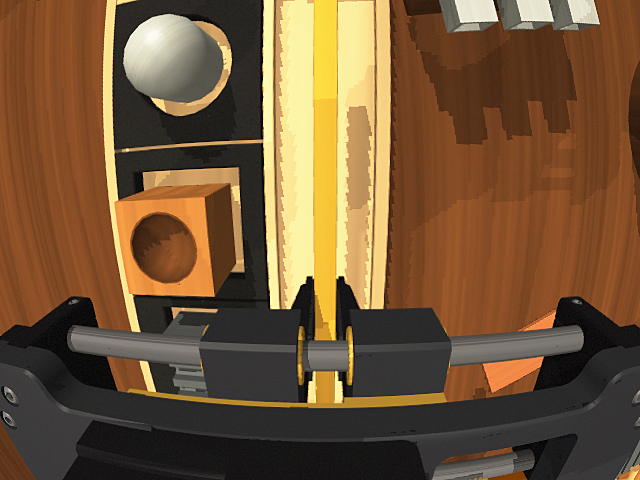

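View pics/t22.png

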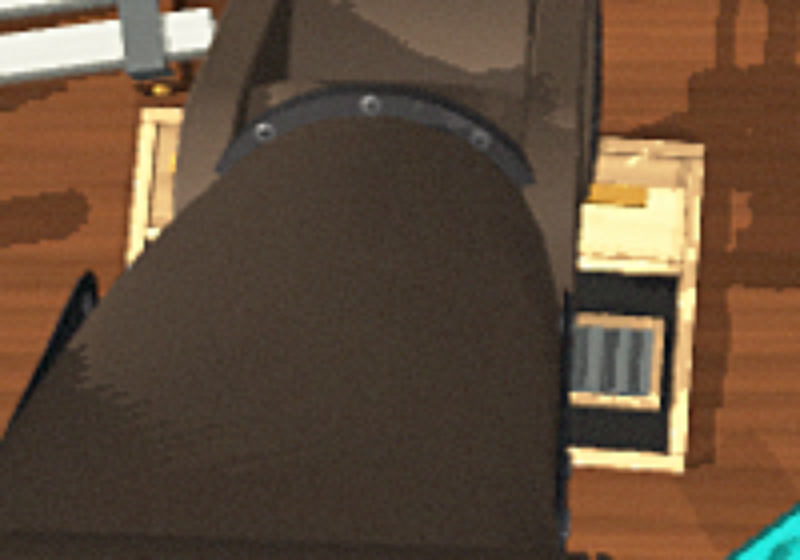

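The bar is centred over the slot and parallel to it. Lowering.

Call:
arm_command --motion '[-1, -1, 0, 20, 0, 0, 0, -1, -1, 0, 34, 0, 0, 0, -1, -1, 0, 40, 0, 0, 0, -1, -1, 0, 42.5, 0, 0, 0, -1, -1, 0, 42.5, 0, 0, 0]'

```text
t: 25.95
eef_pos: [548.3, 45.8, -17.3]
tcp_rot: [3.141, 0.0, -0.07]
ft_force: [-0.1, 0.2, -1.9]
opening: 0.101
```

```bash
python3 go.py 549 46.2 -18 -3.95;python3 - <<'E'
from h import *
p,d=env.read_camera("wrist"); cv2.imwrite("pics/w23.png",p[:,:,::-1])
p,d,W=cloud("scene"); cv2.imwrite("pics/s23.png",cv2.resize(p[200:310,280:440,::-1],None,fx=5,fy=5))
b=(p[...,0]>190)&(p[...,1]>130)&(p[...,1]<190)&(p[...,2]<100)&(W[...,0]>520)&(W[...,0]<580)
q=W[b]; q=q[q[:,2]>8]; 
for lo in range(-80,200,20):
    r=q[(q[:,1]>=lo)&(q[:,1]<lo+20)]
    if len(r): print(lo,len(r),np.round(np.median(r,0),1),np.round(np.percentile(r[:,2],95),1))
E
```

```text
t 25.95 pos [548.3  45.8 -17.3] rpy [ 1.7999e+02  2.0000e-02 -4.0200e+00] open 0.101 F [-0.1  0.2 -1.9]
shift [ 0.6 -0.4  0.7] rz -0.1 hor 0.7403482656321745
-60 10 [546.4 -42.3  20.8] 23.5
-40 43 [544.8 -29.2  22.6] 23.9
-20 32 [546.5 -11.4  22.4] 24.2
0 5 [551.8  14.5  14.3] 15.1
20 3 [576.7  27.3 116.4] 116.7
40 1 [553.9  59.3  12.5] 12.5
60 17 [555.   75.3  15.6] 22.3
80 21 [556.7  92.   19.5] 22.7
100 20 [558.4 110.4  20.3] 22.8
120 23 [559.7 131.9  20.3] 22.3
140 20 [561.4 150.4  20. ] 22.6
160 19 [561.6 168.7  18.8] 22.0
180 14 [563.4 186.6  19.6] 21.3
```

View pics/s23.png

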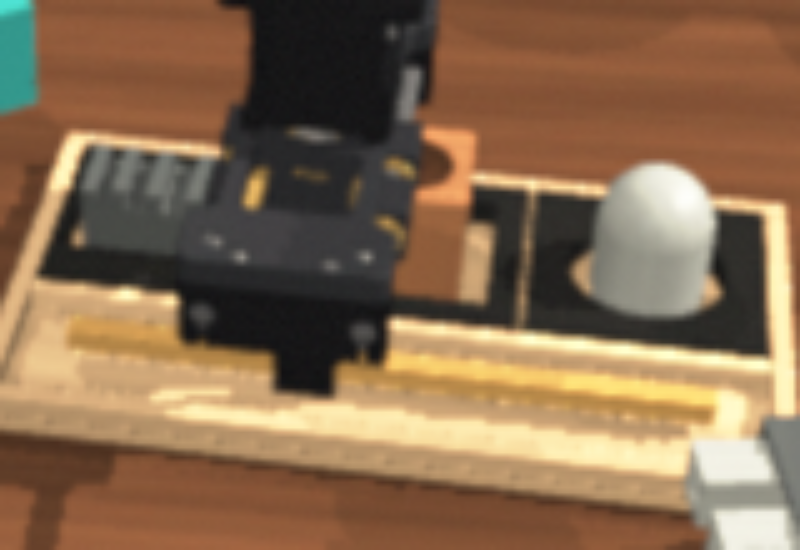

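Call:
arm_command --motion '[-1, 0.5, -0.3, 1.2, 0, 0, 0, -1, 0.5, -0.3, 2.2, 0, 0, 0, -1, 0.5, -0.3, 2.2, 0, 0, 0]'

```text
t: 26.35
eef_pos: [549.2, 46.2, -18.1]
tcp_rot: [3.142, -0.002, -0.07]
ft_force: [-2.2, -0.4, 11.9]
opening: 0.101
```

The fingertips just touched the slot floor (about +14 N, well under the limit). I'll back off 1.5 mm and release.

Call:
arm_command --motion '[-1, 0, 0, -1.5, 0, 0, 0, -0.6, 0, 0, -1.5, 0, 0, 0, -0.6, 0, 0, -1.5, 0, 0, 0, -0.6, 0, 0, -1.5, 0, 0, 0, -0.6, 0, 0, -1.5, 0, 0, 0, -0.6, 0, 0, -15, 0, 0, 0, -0.6, 0, 0, -50, 0, 0, 0, -0.6, 0, 0, -95, 0, 0, 0, -0.6, 0, 0, -140, 0, 0, 0, -0.6, 0, 0, -170, 0, 0, 0, -0.6, 0, 0, -170, 0, 0, 0]'

```text
t: 27.45
eef_pos: [550.4, 46.2, 155.7]
tcp_rot: [-3.141, -0.008, -0.07]
ft_force: [0.0, -0.1, -0.9]
opening: 0.2
```

```bash
python3 go.py 430 -330 190 -3.95
```

```text
t 27.45 pos [550.4  46.2 155.7] rpy [-179.99   -0.44   -4.01] open 0.2 F [ 0.  -0.1 -0.9]
shift [-93.8 383.7 -34.3] rz -0.1 hor 394.99402685994323
```

Moving the arm out of the view for a final check.

Call:
arm_command --motion '[-0.6, -94, 384, -34, 0, 0, 0, -0.6, -94, 384, -34, 0, 0, 0, -0.6, -94, 384, -34, 0, 0, 0, -0.6, -94, 384, -34, 0, 0, 0, -0.6, -94, 384, -34, 0, 0, 0, -0.6, -94, 384, -34, 0, 0, 0, -0.6, -94, 384, -34, 0, 0, 0, -0.6, -94, 384, -34, 0, 0, 0, -0.6, -94, 384, -34, 0, 0, 0, -0.6, -94, 384, -34, 0, 0, 0, -0.6, -94, 384, -34, 0, 0, 0]'

```text
t: 28.55
eef_pos: [428.1, -329.3, 184.4]
tcp_rot: [-3.141, 0.001, -0.07]
ft_force: [0.2, -1.0, -0.9]
opening: 0.201
```

```bash
python3 - <<'E'
from h import *
print(env.state()['eef_pos'],env.state()['t'])
p,d,W=cloud("top"); cv2.imwrite("pics/t24.png",p[:,:,::-1])
cv2.imwrite("pics/t24z.png",cv2.resize(p[180:300,180:360,::-1],None,fx=4,fy=4,interpolation=cv2.INTER_CUBIC))
print("dap",rect(W,(245,220,300,290),45,70)); print("dome",rect(W,(200,225,245,280),30,75)); print("swage",rect(W,(290,235,345,285),30,45))
b=(p[...,0]>180)&(p[...,2]<110)&(p[...,1]>110)&(W[...,0]>515)&(W[...,0]<600)&(W[...,1]>-90)&(W[...,1]<230)
q=W[b]; print(len(q),cv2.minAreaRect(q[:,:2].astype(np.float32)),np.percentile(q[:,2],[5,50,95]))
for lo in range(-60,200,40): 
    r=q[(q[:,1]>=lo)&(q[:,1]<lo+40)]; print(lo,np.round(r.mean(0),1) if len(r) else None)
p2,d2,W2=cloud("scene"); cv2.imwrite("pics/s24.png",cv2.resize(p2[150:330,240:480,::-1],None,fx=3.3,fy=3.3))
for n,bx in dict(plain=(470,225,520,270),flat=(405,255,445,295)).items(): print(n,rect(W,bx,44,62))
E
```

```text
[ 428.08194329 -329.25083096  184.38721534] 28.55
dap {'n': 593, 'c': array([472.4,  77.8]), 's': array([50.4, 50.1]), 'a': 86.7, 'z': array([46. , 56.2, 59.9]), 'm': array([472.4,  77.7,  54.6])}
dome {'n': 396, 'c': array([478.8, 173.4]), 's': array([42.2, 44.1]), 'a': 87.9, 'z': array([42.5, 57.1, 63.8]), 'm': array([478. , 171. ,  55.5])}
swage {'n': 508, 'c': array([464.3, -14.8]), 's': array([65.9, 33.8]), 'a': 86.0, 'z': array([30.6, 35.6, 41.9]), 'm': array([464.4, -15. ,  35.9])}
720 ((552.91162109375, 77.10557556152344), (302.5544738769531, 73.56080627441406), 86.19121551513672) [ 5.87099609 16.79462326 20.13466969]
-60 [544.1 -33.3  16.1]
-20 [546.4  -1.5  16.3]
20 [549.   38.9  16.2]
60 [550.3  80.8  15.8]
100 [555.  120.6  16. ]
140 [558.1 159.6  16.3]
180 [561.6 197.9  12.3]
plain {'n': 597, 'c': array([ 488.7, -375.4]), 's': array([50.2, 51. ]), 'a': 56.3, 'z': array([48.2, 51.5, 54.5]), 'm': array([ 488.4, -372.5,   51.4])}
flat {'n': 411, 'c': array([ 432.6, -233.1]), 's': array([44. , 41.7]), 'a': 90.0, 'z': array([54.2, 57.8, 60.6]), 'm': array([ 432.9, -232.2,   57.5])}
```

View pics/t24z.png

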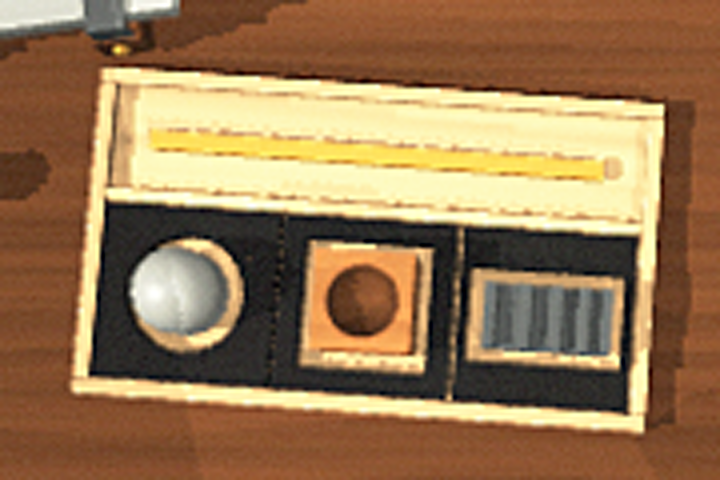

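View pics/s24.png

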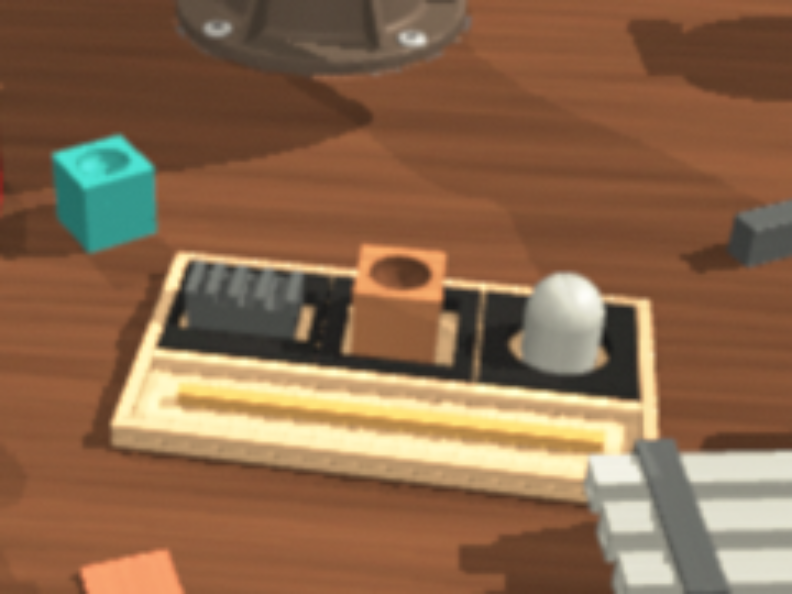

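View pics/t24.png

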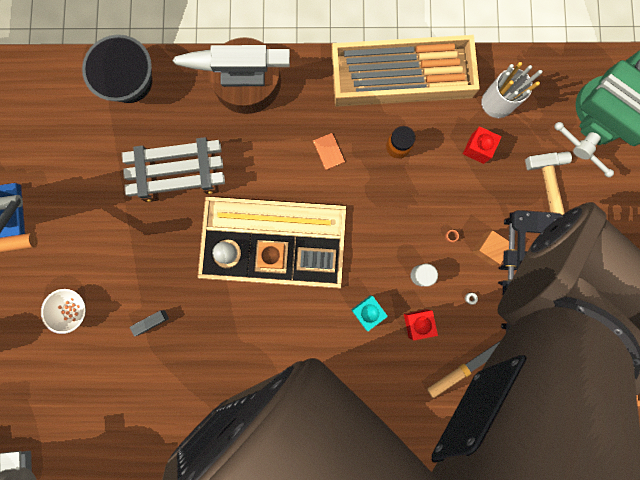

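The final pictures show everything in place. The bar top is level at about 16 mm, the cube top is at about 56 mm, and the two look-alikes are where they started. Handing in.

```bash
python3 -c "
from cell import env
print(env.job_done(), env.state()['t'])"
```

```text
the job is handed in; nothing more can be done
the job is handed in; nothing more can be done
```

The job tray is ready and handed in at about 29 s. I placed the dapping block, then the domed stake, then the swage block in their inserts. I then drew the brass bar out of its tube in two pulls, regripping near its centre, and laid it in the long slot.

**Last checks (top and scene cameras, arm clear of the tray):**
- **Dapping block:** its top is at about 56 mm, the height it should have when seated, and it sits inside the square cut-out.
- **Domed stake:** it stands upright in the round cut-out. Its measured top came out at about 62–64 mm, against 62.5 mm when seated.
- **Swage block:** it sits inside the oblong cut-out, aligned with the tray at 86.0°. The depth readings on its top ran from 31 to 42 mm because of the grooves and noise, so its height is less certain (38 mm when seated). The pictures show it fully down.
- **Bar:** its top is level at about 16 mm along its length, so it lies flat on the slot floor.
- **Look-alikes:** the plain cube and the flat-topped stake are where they started, to within 1 mm.

**What disagreed or went wrong:**
- **Fingertip offset:** the real fingertips sit about 25 mm above the reported TCP, not at it. Because of this, my first grasp of the swage block closed above it without touching it. The stake was also held by its dome and slipped a few millimetres before I set it down. I allowed for the offset after that.
- **Contact in the slot:** while lowering the bar, the fingertips touched the slot floor with about 14 N. I backed off 1.5 mm before letting go.

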